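Line and load the spectacle carrier, then tally the cases

ROBOT

A 6-joint arm with a two-finger parallel gripper is mounted at the origin on the work surface. World frame = base frame: x ahead of the robot, y to its left, z up, the work surface at z = 0. Lengths are in mm, angles in rad, forces in N, time in s.
With the tool pointing down it reaches from about 350 to 975 mm from the base axis. Payload 7.1 kg.
Tool frame: the origin (TCP) lies at the very end of the fingers, on their centre line; the grasp point (between the pads) lies 19 mm behind it (ctrl.grip_point_offset is the distance from the TCP to the grasp point, in mm); x points along the fingers, y is the direction in which the jaws open and shut, and the axes are right-handed (so a half turn about x gives the same grasp; the last joint's range is limited). The gripper opens to 88 mm and grips with 3 to 60 N. Pads are 20 mm wide; open, the fingers measure 115 mm over their backs; the gripper's body (75 mm by 178 mm) begins 61 mm behind the grasp point.
Start: joints at [-1.195, 0.423, 1.63, -0, 1.089, -0.019], TCP at [240.405, -576.897, 222.675] pointing down, gripper open.
Joint ranges: [-3, 3], [-0.9, 2.11], [0.09, 2.58], [-1.31, 4.45], [0.11, 2.69], [-2.54, 2.54]. Speed limits (rad/s): [2.39, 2.39, 3.01, 3.14, 3.14, 3.14].

INTERFACE

Orientations are given as a rotation vector (axis times angle).
In Python, from workcell import ctrl, vision, workorder gives the robot as it stands.
- The arm moves only by the shell command python3 -m crank 'ROWS'. ROWS is JSON, a list of rows, each a list of 3 entries, a list of its own where there are three numbers: the shift along the tool's x, y, z in m, then the turn, a rotation vector about the tool's x, y, z in rad, then the finger opening in m, from 0 to 0.0878. In form: [[[dx, dy, dz], [wx, wy, wz], jaw], ...]. A call has exactly 8 rows; each row shifts and turns the commanded pose from where the row before left it, along the tool's axes as they then stand; what a row does not reach is not made up. A row lasts 1/12 s, in which the tool goes at most 41.7 mm and 7.16 degrees, less where a joint would pass 70% of its speed; a pose out of reach is approached as far as the arm can. A call with a gripper value outside its range is refused whole. The fingers move at their own pace and stop on an object; the grip force is fixed at half the most. Time passes only in rows, so rows that do not move let the fingers close, or fill a call up. It gives the time, the measured TCP pose, the force and the opening at its end, in the units of the state.
- ctrl.get_obs(): the state, without advancing time (a new reading comes with each control period).
- vision.get_image(name): name is "side" or "top" or "wrist"; returns a dict with "img" (400x640x3 uint8, blue, green, red), "mtx" (3x3 intrinsics, pixels), "rvec" (rotation vector, rad) and "tvec" (3), from world to camera coordinates, as OpenCV has them; the wrist camera has in their place "hand_eye" (4x4, takes a point from camera to tool coordinates, whose origin is the TCP and whose axes are the tool frame's). Camera axes: x right, y down, z forward; pixel columns grow to the right and rows downward; lengths in mm; the calibration is good to about 2 mm. A picture is of the moment at which its call begins: read the wrist's pose just before it. There is no depth.
- workorder.close_job(): hands the job in, once; it reports no verdict.
The state is a dict: "t": time; "qpos": joint angles; "qvel": joint speeds; "joint_torque": joint torques, N m; "ee_pos": TCP position; "orientation": TCP orientation; "ft_force": force on the tool from outside, world axes, zero at the start; "moment": the same for the moment, N m; "width": finger opening in mm.
Only numpy, scipy, OpenCV 4.12 (cv2) and the standard library are available. Lean on these libraries where they do the work, as an engineer would, in place of code of your own. Each camera call takes 0.05 s, during which the arm holds its last target.

TASK

Get the wooden collection carrier ready: lay one grey liner from the stack flat in each of its three bays, and set every black spectacle case that is out on the counter the right way up on a liner, lengthwise, one case to a bay (a bay may stay without a case). When all of them are loaded, and not before, pull the tally counter's lever one full stroke for each case, letting it come right back every time, so that its dial has advanced by exactly the number of cases. Leave the loose spectacles, the spray bottle and the pot where they are.

Things in the scene. Friction and masses are not known exactly. Their poses are not given: they have to be found in the camera images.
- bay0 (a point): the right-hand bay of the carrier; this point is the centre of the bay at the upper face of the board, 6 mm above the table; its x runs along the bay's length, y across it (towards the next higher-numbered bay), z up. The carrier is a fixed light-wood board 178 x 290 x 6 mm with three bays side by side, 95 mm apart between centres
- bay1 (a point): the middle bay of the carrier; this point is the centre of the bay at the upper face of the board, 6 mm above the table; its x runs along the bay's length, y across it (towards the next higher-numbered bay), z up. Each bay is 152 mm long and 62 mm wide inside, with a rail 18 mm high along each end and lugs 18 mm high, 24 mm long at its four corners only
- bay2 (a point): the left-hand bay of the carrier; this point is the centre of the bay at the upper face of the board, 6 mm above the table; its x runs along the bay's length, y across it (towards the next higher-numbered bay), z up. The middle 108 mm of a bay's long sides is open, so fingers can stand there beside a part. A case on a liner still sits 6 mm deep between the lugs
- liner0_mid (a point): a plain grey felt-faced liner plate, 140 mm long (its x), 50 mm wide (its y), 12 mm thick (its z), 0.09 kg; this point is its centre, 6 mm above its underside. The three liners start stacked flat on one another; liner0 is the lowest, liner2 the topmost
- liner1_mid (a point): a plain grey felt-faced liner plate, 140 mm long (its x), 50 mm wide (its y), 12 mm thick (its z), 0.09 kg; this point is its centre, 6 mm above its underside. The three liners start stacked flat on one another; liner0 is the lowest, liner2 the topmost
- liner2_mid (a point): a plain grey felt-faced liner plate, 140 mm long (its x), 50 mm wide (its y), 12 mm thick (its z), 0.09 kg; this point is its centre, 6 mm above its underside. The three liners start stacked flat on one another; liner0 is the lowest, liner2 the topmost
- case0_mid (a point): a closed black spectacle case with rounded edges, a box 140 mm long (its x), 50 mm wide (its y) and 34 mm high (its z, up), about 0.12 kg, lying flat, its long side across the robot's view; this point is its centre, 17 mm above its underside, and moves with it. One of three; in some starts one of the three is absent
- case1_mid (a point): a closed black spectacle case with rounded edges, a box 140 mm long (its x), 50 mm wide (its y) and 34 mm high (its z, up), about 0.12 kg, lying flat, its long side across the robot's view; this point is its centre, 17 mm above its underside, and moves with it. One of three; in some starts one of the three is absent
- case2_mid (a point): a closed black spectacle case with rounded edges, a box 140 mm long (its x), 50 mm wide (its y) and 34 mm high (its z, up), about 0.12 kg, lying flat, its long side across the robot's view; this point is its centre, 17 mm above its underside, and moves with it. One of three; in some starts one of the three is absent
- counter_axis (a point): upright axis of the tally counter, 75 mm above the table; axes are the counter's (z up). A fixed grey drum 120 mm across, 60 mm high, on a square foot 136 mm wide, 8 mm high; the lever is on its -x side, towards the robot. On top a white dial with ten ticks (zero is longer) and a black pointer, its hub reaching 69 mm
- lever_grip (a point): middle of the lever's upright black hand grip, 75 mm above the table, moving with the lever. A round post 18 mm in diameter from 43 to 105 mm above the table, 100 mm from the counter's axis, on the end of a flat steel arm 6 mm thick at 40 mm height
- lever (a joint): lever angle about the counter's axis, rad: 0 at rest, 0.77 at the end stop, growing counter-clockwise seen from above. At rest the grip is 0.385 rad short of the counter's -x direction, at full stroke as far past it, to the robot's right. It takes 1 to 4 N at the grip; a spring brings it back when let go
- dial (a joint): dial pointer angle, rad, 0 at the start, growing counter-clockwise from above: 0.628 (one tick) per full stroke. The lever is idle for 0.14 rad, then carries the dial to the stop; it catches the next tooth once back below 0.06 rad. A part stroke advances less and the next full stroke completes that tick. It cannot be turned back
- spectacles_mid (a point): middle of loose, folded metal-framed spectacles, 130 x 44 x 40 mm, lying near the robot's foot. It is a bystander and must be left where it is; this point is on it
- spray_mid (a point): half-way up a clear, upright bottle 38 mm across and 130 mm high, beyond the carrier. It is a bystander and must be left where it is; this point is on it
- pot_mid (a point): half-way up an empty white cup-shaped pot 72 mm across and 95 mm high, beyond the carrier. It is a bystander and must be left where it is; this point is on it

How it is judged (in metres and radians):
On the way, in this order (a step that is already met when the one before it is completed fails the run):
1. a liner lies flat in each of the three bays and every case stands on a liner in a bay of its own, with the counter's dial still at its start (((x of liner0_mid in the frame of bay0 between -0.012 and 0.012 m and y of liner0_mid in the frame of bay0 between -0.012 and 0.012 m and z of liner0_mid in the frame of bay0 between 0.002 and 0.01 m and angle between the x axis of liner0_mid and the x axis of bay0, either way round below 0.15 rad and angle between the z axis of liner0_mid and the z axis of bay0, either way round below 0.1 rad) or (x of liner0_mid in the frame of bay1 between -0.012 and 0.012 m and y of liner0_mid in the frame of bay1 between -0.012 and 0.012 m and z of liner0_mid in the frame of bay1 between 0.002 and 0.01 m and angle between the x axis of liner0_mid and the x axis of bay1, either way round below 0.15 rad and angle between the z axis of liner0_mid and the z axis of bay1, either way round below 0.1 rad) or (x of liner0_mid in the frame of bay2 between -0.012 and 0.012 m and y of liner0_mid in the frame of bay2 between -0.012 and 0.012 m and z of liner0_mid in the frame of bay2 between 0.002 and 0.01 m and angle between the x axis of liner0_mid and the x axis of bay2, either way round below 0.15 rad and angle between the z axis of liner0_mid and the z axis of bay2, either way round below 0.1 rad)) and ((x of liner1_mid in the frame of bay0 between -0.012 and 0.012 m and y of liner1_mid in the frame of bay0 between -0.012 and 0.012 m and z of liner1_mid in the frame of bay0 between 0.002 and 0.01 m and angle between the x axis of liner1_mid and the x axis of bay0, either way round below 0.15 rad and angle between the z axis of liner1_mid and the z axis of bay0, either way round below 0.1 rad) or (x of liner1_mid in the frame of bay1 between -0.012 and 0.012 m and y of liner1_mid in the frame of bay1 between -0.012 and 0.012 m and z of liner1_mid in the frame of bay1 between 0.002 and 0.01 m and angle between the x axis of liner1_mid and the x axis of bay1, either way round below 0.15 rad and angle between the z axis of liner1_mid and the z axis of bay1, either way round below 0.1 rad) or (x of liner1_mid in the frame of bay2 between -0.012 and 0.012 m and y of liner1_mid in the frame of bay2 between -0.012 and 0.012 m and z of liner1_mid in the frame of bay2 between 0.002 and 0.01 m and angle between the x axis of liner1_mid and the x axis of bay2, either way round below 0.15 rad and angle between the z axis of liner1_mid and the z axis of bay2, either way round below 0.1 rad)) and ((x of liner2_mid in the frame of bay0 between -0.012 and 0.012 m and y of liner2_mid in the frame of bay0 between -0.012 and 0.012 m and z of liner2_mid in the frame of bay0 between 0.002 and 0.01 m and angle between the x axis of liner2_mid and the x axis of bay0, either way round below 0.15 rad and angle between the z axis of liner2_mid and the z axis of bay0, either way round below 0.1 rad) or (x of liner2_mid in the frame of bay1 between -0.012 and 0.012 m and y of liner2_mid in the frame of bay1 between -0.012 and 0.012 m and z of liner2_mid in the frame of bay1 between 0.002 and 0.01 m and angle between the x axis of liner2_mid and the x axis of bay1, either way round below 0.15 rad and angle between the z axis of liner2_mid and the z axis of bay1, either way round below 0.1 rad) or (x of liner2_mid in the frame of bay2 between -0.012 and 0.012 m and y of liner2_mid in the frame of bay2 between -0.012 and 0.012 m and z of liner2_mid in the frame of bay2 between 0.002 and 0.01 m and angle between the x axis of liner2_mid and the x axis of bay2, either way round below 0.15 rad and angle between the z axis of liner2_mid and the z axis of bay2, either way round below 0.1 rad)) and ((x of case0_mid in the frame of bay0 between -0.012 and 0.012 m and y of case0_mid in the frame of bay0 between -0.012 and 0.012 m and z of case0_mid in the frame of bay0 between 0.024 and 0.034 m and angle between the x axis of case0_mid and the x axis of bay0, either way round below 0.15 rad and angle between the z axis of case0_mid and the z axis of bay0, either way round below 0.1 rad) or (x of case0_mid in the frame of bay1 between -0.012 and 0.012 m and y of case0_mid in the frame of bay1 between -0.012 and 0.012 m and z of case0_mid in the frame of bay1 between 0.024 and 0.034 m and angle between the x axis of case0_mid and the x axis of bay1, either way round below 0.15 rad and angle between the z axis of case0_mid and the z axis of bay1, either way round below 0.1 rad) or (x of case0_mid in the frame of bay2 between -0.012 and 0.012 m and y of case0_mid in the frame of bay2 between -0.012 and 0.012 m and z of case0_mid in the frame of bay2 between 0.024 and 0.034 m and angle between the x axis of case0_mid and the x axis of bay2, either way round below 0.15 rad and angle between the z axis of case0_mid and the z axis of bay2, either way round below 0.1 rad)) and ((x of case1_mid in the frame of bay0 between -0.012 and 0.012 m and y of case1_mid in the frame of bay0 between -0.012 and 0.012 m and z of case1_mid in the frame of bay0 between 0.024 and 0.034 m and angle between the x axis of case1_mid and the x axis of bay0, either way round below 0.15 rad and angle between the z axis of case1_mid and the z axis of bay0, either way round below 0.1 rad) or (x of case1_mid in the frame of bay1 between -0.012 and 0.012 m and y of case1_mid in the frame of bay1 between -0.012 and 0.012 m and z of case1_mid in the frame of bay1 between 0.024 and 0.034 m and angle between the x axis of case1_mid and the x axis of bay1, either way round below 0.15 rad and angle between the z axis of case1_mid and the z axis of bay1, either way round below 0.1 rad) or (x of case1_mid in the frame of bay2 between -0.012 and 0.012 m and y of case1_mid in the frame of bay2 between -0.012 and 0.012 m and z of case1_mid in the frame of bay2 between 0.024 and 0.034 m and angle between the x axis of case1_mid and the x axis of bay2, either way round below 0.15 rad and angle between the z axis of case1_mid and the z axis of bay2, either way round below 0.1 rad)) and ((x of case2_mid in the frame of bay0 between -0.012 and 0.012 m and y of case2_mid in the frame of bay0 between -0.012 and 0.012 m and z of case2_mid in the frame of bay0 between 0.024 and 0.034 m and angle between the x axis of case2_mid and the x axis of bay0, either way round below 0.15 rad and angle between the z axis of case2_mid and the z axis of bay0, either way round below 0.1 rad) or (x of case2_mid in the frame of bay1 between -0.012 and 0.012 m and y of case2_mid in the frame of bay1 between -0.012 and 0.012 m and z of case2_mid in the frame of bay1 between 0.024 and 0.034 m and angle between the x axis of case2_mid and the x axis of bay1, either way round below 0.15 rad and angle between the z axis of case2_mid and the z axis of bay1, either way round below 0.1 rad) or (x of case2_mid in the frame of bay2 between -0.012 and 0.012 m and y of case2_mid in the frame of bay2 between -0.012 and 0.012 m and z of case2_mid in the frame of bay2 between 0.024 and 0.034 m and angle between the x axis of case2_mid and the x axis of bay2, either way round below 0.15 rad and angle between the z axis of case2_mid and the z axis of bay2, either way round below 0.1 rad)) and value of joint dial below 0.18849 rad), for 0.2 s.
2. the dial has advanced by as many ticks as there are cases (value of joint dial below 2.07339 rad and (value of joint dial above 1.69641 rad or (height (world z) of case0_mid below -5 m and value of joint dial above 1.06811 rad) or (height (world z) of case1_mid below -5 m and value of joint dial above 1.06811 rad) or (height (world z) of case2_mid below -5 m and value of joint dial above 1.06811 rad)) and (height (world z) of case0_mid above -5 m or value of joint dial below 1.44509 rad) and (height (world z) of case1_mid above -5 m or value of joint dial below 1.44509 rad) and (height (world z) of case2_mid above -5 m or value of joint dial below 1.44509 rad)), for 0.2 s.
At the end, for the whole second after the job is handed in: Each liner flat in a bay (centre within 12 mm along both axes, level within 0.1 rad, along the bay within 0.15 rad); each case likewise on a liner, upright, either end first; the dial within 0.3 tick of one tick (0.628 rad) per case; the lever back below 0.12 rad (all of step 2 and ((x of liner0_mid in the frame of bay0 between -0.012 and 0.012 m and y of liner0_mid in the frame of bay0 between -0.012 and 0.012 m and z of liner0_mid in the frame of bay0 between 0.002 and 0.01 m and angle between the x axis of liner0_mid and the x axis of bay0, either way round below 0.15 rad and angle between the z axis of liner0_mid and the z axis of bay0, either way round below 0.1 rad) or (x of liner0_mid in the frame of bay1 between -0.012 and 0.012 m and y of liner0_mid in the frame of bay1 between -0.012 and 0.012 m and z of liner0_mid in the frame of bay1 between 0.002 and 0.01 m and angle between the x axis of liner0_mid and the x axis of bay1, either way round below 0.15 rad and angle between the z axis of liner0_mid and the z axis of bay1, either way round below 0.1 rad) or (x of liner0_mid in the frame of bay2 between -0.012 and 0.012 m and y of liner0_mid in the frame of bay2 between -0.012 and 0.012 m and z of liner0_mid in the frame of bay2 between 0.002 and 0.01 m and angle between the x axis of liner0_mid and the x axis of bay2, either way round below 0.15 rad and angle between the z axis of liner0_mid and the z axis of bay2, either way round below 0.1 rad)) and ((x of liner1_mid in the frame of bay0 between -0.012 and 0.012 m and y of liner1_mid in the frame of bay0 between -0.012 and 0.012 m and z of liner1_mid in the frame of bay0 between 0.002 and 0.01 m and angle between the x axis of liner1_mid and the x axis of bay0, either way round below 0.15 rad and angle between the z axis of liner1_mid and the z axis of bay0, either way round below 0.1 rad) or (x of liner1_mid in the frame of bay1 between -0.012 and 0.012 m and y of liner1_mid in the frame of bay1 between -0.012 and 0.012 m and z of liner1_mid in the frame of bay1 between 0.002 and 0.01 m and angle between the x axis of liner1_mid and the x axis of bay1, either way round below 0.15 rad and angle between the z axis of liner1_mid and the z axis of bay1, either way round below 0.1 rad) or (x of liner1_mid in the frame of bay2 between -0.012 and 0.012 m and y of liner1_mid in the frame of bay2 between -0.012 and 0.012 m and z of liner1_mid in the frame of bay2 between 0.002 and 0.01 m and angle between the x axis of liner1_mid and the x axis of bay2, either way round below 0.15 rad and angle between the z axis of liner1_mid and the z axis of bay2, either way round below 0.1 rad)) and ((x of liner2_mid in the frame of bay0 between -0.012 and 0.012 m and y of liner2_mid in the frame of bay0 between -0.012 and 0.012 m and z of liner2_mid in the frame of bay0 between 0.002 and 0.01 m and angle between the x axis of liner2_mid and the x axis of bay0, either way round below 0.15 rad and angle between the z axis of liner2_mid and the z axis of bay0, either way round below 0.1 rad) or (x of liner2_mid in the frame of bay1 between -0.012 and 0.012 m and y of liner2_mid in the frame of bay1 between -0.012 and 0.012 m and z of liner2_mid in the frame of bay1 between 0.002 and 0.01 m and angle between the x axis of liner2_mid and the x axis of bay1, either way round below 0.15 rad and angle between the z axis of liner2_mid and the z axis of bay1, either way round below 0.1 rad) or (x of liner2_mid in the frame of bay2 between -0.012 and 0.012 m and y of liner2_mid in the frame of bay2 between -0.012 and 0.012 m and z of liner2_mid in the frame of bay2 between 0.002 and 0.01 m and angle between the x axis of liner2_mid and the x axis of bay2, either way round below 0.15 rad and angle between the z axis of liner2_mid and the z axis of bay2, either way round below 0.1 rad)) and ((x of case0_mid in the frame of bay0 between -0.012 and 0.012 m and y of case0_mid in the frame of bay0 between -0.012 and 0.012 m and z of case0_mid in the frame of bay0 between 0.024 and 0.034 m and angle between the x axis of case0_mid and the x axis of bay0, either way round below 0.15 rad and angle between the z axis of case0_mid and the z axis of bay0, either way round below 0.1 rad) or (x of case0_mid in the frame of bay1 between -0.012 and 0.012 m and y of case0_mid in the frame of bay1 between -0.012 and 0.012 m and z of case0_mid in the frame of bay1 between 0.024 and 0.034 m and angle between the x axis of case0_mid and the x axis of bay1, either way round below 0.15 rad and angle between the z axis of case0_mid and the z axis of bay1, either way round below 0.1 rad) or (x of case0_mid in the frame of bay2 between -0.012 and 0.012 m and y of case0_mid in the frame of bay2 between -0.012 and 0.012 m and z of case0_mid in the frame of bay2 between 0.024 and 0.034 m and angle between the x axis of case0_mid and the x axis of bay2, either way round below 0.15 rad and angle between the z axis of case0_mid and the z axis of bay2, either way round below 0.1 rad)) and ((x of case1_mid in the frame of bay0 between -0.012 and 0.012 m and y of case1_mid in the frame of bay0 between -0.012 and 0.012 m and z of case1_mid in the frame of bay0 between 0.024 and 0.034 m and angle between the x axis of case1_mid and the x axis of bay0, either way round below 0.15 rad and angle between the z axis of case1_mid and the z axis of bay0, either way round below 0.1 rad) or (x of case1_mid in the frame of bay1 between -0.012 and 0.012 m and y of case1_mid in the frame of bay1 between -0.012 and 0.012 m and z of case1_mid in the frame of bay1 between 0.024 and 0.034 m and angle between the x axis of case1_mid and the x axis of bay1, either way round below 0.15 rad and angle between the z axis of case1_mid and the z axis of bay1, either way round below 0.1 rad) or (x of case1_mid in the frame of bay2 between -0.012 and 0.012 m and y of case1_mid in the frame of bay2 between -0.012 and 0.012 m and z of case1_mid in the frame of bay2 between 0.024 and 0.034 m and angle between the x axis of case1_mid and the x axis of bay2, either way round below 0.15 rad and angle between the z axis of case1_mid and the z axis of bay2, either way round below 0.1 rad)) and ((x of case2_mid in the frame of bay0 between -0.012 and 0.012 m and y of case2_mid in the frame of bay0 between -0.012 and 0.012 m and z of case2_mid in the frame of bay0 between 0.024 and 0.034 m and angle between the x axis of case2_mid and the x axis of bay0, either way round below 0.15 rad and angle between the z axis of case2_mid and the z axis of bay0, either way round below 0.1 rad) or (x of case2_mid in the frame of bay1 between -0.012 and 0.012 m and y of case2_mid in the frame of bay1 between -0.012 and 0.012 m and z of case2_mid in the frame of bay1 between 0.024 and 0.034 m and angle between the x axis of case2_mid and the x axis of bay1, either way round below 0.15 rad and angle between the z axis of case2_mid and the z axis of bay1, either way round below 0.1 rad) or (x of case2_mid in the frame of bay2 between -0.012 and 0.012 m and y of case2_mid in the frame of bay2 between -0.012 and 0.012 m and z of case2_mid in the frame of bay2 between 0.024 and 0.034 m and angle between the x axis of case2_mid and the x axis of bay2, either way round below 0.15 rad and angle between the z axis of case2_mid and the z axis of bay2, either way round below 0.1 rad)) and value of joint lever below 0.12 rad); the robot touches nothing.
It fails at once if the pair of loose spectacles is knocked or moved (more than 25 mm) (distance of spectacles_mid from where it was at the start of the episode above 0.025 m).
It fails at once if the spray bottle is knocked or moved (more than 25 mm) (distance of spray_mid from where it was at the start of the episode above 0.025 m).
It fails at once if the pot is knocked or moved (more than 25 mm) (distance of pot_mid from where it was at the start of the episode above 0.025 m).
Of case0, case1, case2 only 2 to 3 are there at a start; the rules pass over those that are not, and their reading is None.
At some moment in a run one of case0, case1, case2 may be knocked a few centimetres aside while the robot is not near it.
Once in a run the grip may slacken for a moment while it holds something.
It also fails if it takes over 208 s, if anything falls off the work surface, if the arm or the gripper's body presses on something with over 40 N, if the wrist force passes 120 N, or if a joint passes its speed limit or range.

## Working session

There is one attempt and no reset: what is moved stays moved. The work goes in short steps, Python scripts to look and compute and a shell command to move; the robot and the scene stay as the last step left them, time stands still between calls to the robot, and variables do not carry over. Pictures are saved under pics/ and viewed, and the job is handed in when it is done.

```bash
ls; mkdir -p pics
cat > h.py <<'E'
import numpy as np, cv2
from workcell import ctrl, vision, workorder
def snap(name,fn):
    o=ctrl.get_obs(); d=vision.get_image(name); cv2.imwrite('pics/'+fn,d['img']); return o,d
def cam(o,d):
    K=np.array(d['mtx'],float)
    if 'hand_eye' in d:
        T=np.eye(4);T[:3,:3]=cv2.Rodrigues(np.array(o['orientation'],float))[0];T[:3,3]=o['ee_pos']
        M=T@np.array(d['hand_eye']); return K,M[:3,:3],M[:3,3]
    R=cv2.Rodrigues(np.array(d['rvec'],float))[0]; return K,R.T,-R.T@np.array(d['tvec'],float).ravel()
def ray(c,uv,z):
    K,R,p=c; v=R@np.linalg.inv(K)@np.array([uv[0],uv[1],1.]); return p+v*(z-p[2])/v[2]
def proj(c,P):
    K,R,p=c; q=K@(R.T@(np.array(P,float)-p)); return q[:2]/q[2]
E
python3 - <<'E'
from h import *
for n in ['top','side','wrist']:
    o,d=snap(n,n+'0.png'); K,R,p=cam(o,d); print(n,p.round(),K[0,0],R[:,2].round(2))
print(ctrl.get_obs()); print(ctrl.grip_point_offset)
E
```

```text
pics
top [ 453.    2. 1226.] 497.66895375413776 [ 0.12 -0.   -0.99]
side [ 56. 630. 915.] 449.406183608064 [ 0.44 -0.56 -0.7 ]
wrist [ 310. -547.  384.] 287.05455964095825 [-0.26 -0.11 -0.96]
{'t': 0.15, 'qpos': array([-1.19500178e+00,  4.23677188e-01,  1.63046882e+00, -3.30636903e-06,
        1.08862504e+00, -1.90182859e-02]), 'qvel': array([ 0.00046658, -0.00320383, -0.00083625,  0.00086069, -0.00166059,
        0.00095156]), 'joint_torque': array([ 8.25078478e-04, -5.44982815e+01, -2.73918593e+01,  6.44488796e-02,
        2.04260118e-02, -8.44183296e-05]), 'ee_pos': array([ 240.25566054, -576.52280575,  222.09078765]), 'orientation': array([ 2.00497567,  0.40224792, -2.00540915]), 'ft_force': array([ 0.32588797,  0.65586784, -0.31713109]), 'moment': array([-0.03389429, -0.04293706, -0.00868491]), 'width': 87.49308128477138}
18.700000000000003
```

View pics/top0.png

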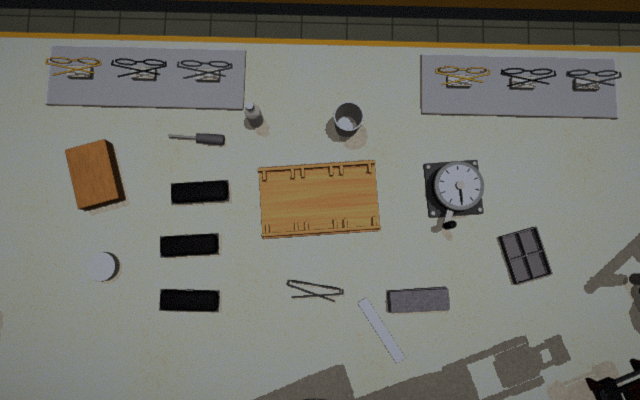

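View pics/side0.png

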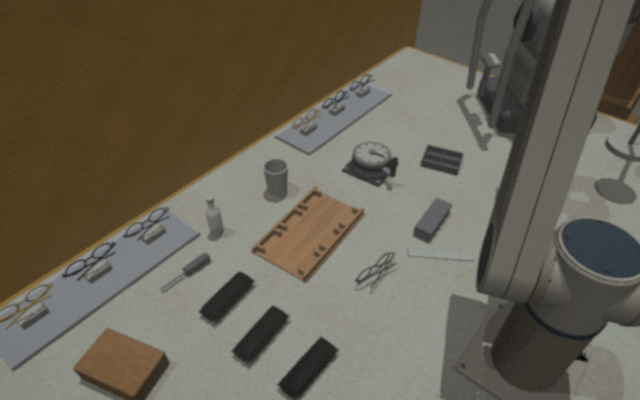

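View pics/wrist0.png

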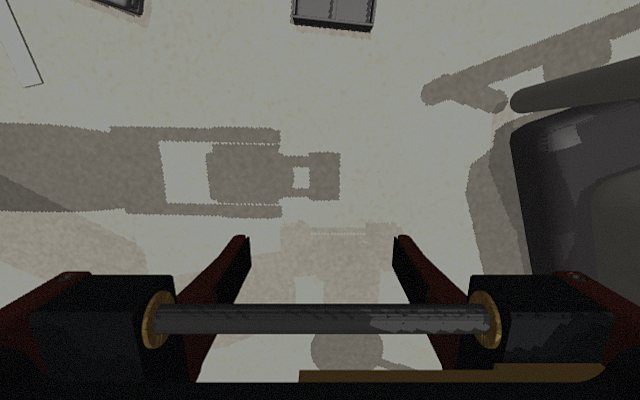

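The top view shows three black cases on the left at about (200,190), (190,245) and (190,300), the carrier at (320,200), the counter at (458,187) with its grip at (449,225), and the liner stack at (418,300). The loose spectacles are at (316,290). Next I measure these.

```bash
cat > meas.py <<'E'
from h import *
def rects(d,mask,amin,zt,c):
    out=[]
    for k in cv2.findContours(mask,cv2.RETR_EXTERNAL,cv2.CHAIN_APPROX_NONE)[0]:
        if cv2.contourArea(k)<amin: continue
        W=np.array([ray(c,q[0],zt)[:2] for q in k],np.float32)
        (x,y),(w,h),a=cv2.minAreaRect(W)
        m=k[:,0].mean(0)
        if w<h: w,h,a=h,w,a+90
        out.append((m.round(),round(x,1),round(y,1),round(w,1),round(h,1),round((a+90)%180-90,1)))
    return out
def black(img):
    m=(img.max(2)<45).astype(np.uint8)*255
    return cv2.morphologyEx(m,cv2.MORPH_OPEN,np.ones((3,3)))
E
python3 - <<'E'
from meas import *
o,d=snap('top','top1.png'); c=cam(o,d); im=d['img']
hsv=cv2.cvtColor(im,cv2.COLOR_BGR2HSV)
print('pos at z34 (x,y,w,h,long angle deg from x)')
for r in rects(d,black(im),150,34,c): print('blk',r)
for px in [(418,300),(320,200),(350,340),(90,175),(449,225),(100,20)]: print(px,im[px[1],px[0]],hsv[px[1],px[0]])
wood=((hsv[...,0]>8)&(hsv[...,0]<25)&(hsv[...,1]>90)).astype(np.uint8)*255
for r in rects(d,wood,1500,6,c): print('wood',r)
g=((im.max(2)<130)&(im.min(2)>60)&(hsv[...,1]<50)).astype(np.uint8)*255
g[:280]=0;g[320:]=0;g[:,:380]=0;g[:,460:]=0
for r in rects(d,g,500,36,c): print('liner',r)
print('axis',ray(c,(460,185),69),'grip',ray(c,(449,225),105))
big=cv2.resize(im[140:330,240:500],None,fx=3,fy=3,interpolation=cv2.INTER_CUBIC); cv2.imwrite('pics/big1.png',big)
R=cv2.Rodrigues(np.array(o['orientation']))[0]; print(R.round(3))
o,d=snap('side','side1.png'); c=cam(o,d)
for r in rects(d,black(d['img']),150,34,c): print('side',r)
E
```

```text
pos at z34 (x,y,w,h,long angle deg from x)
blk (array([620., 383.]), 188.9, -688.9, 126.4, 89.5, -88.8)
blk (array([189., 300.]), 346.9, 302.6, 136.8, 46.2, -88.7)
blk (array([189., 245.]), 475.7, 310.3, 136.1, 48.4, -85.4)
blk (array([199., 192.]), 603.8, 291.8, 135.7, 49.6, -85.0)
blk (array([434., 194.]), 610.1, -275.5, 111.6, 40.0, 15.1)
blk (array([110., 183.]), 627.8, 502.9, 169.7, 83.7, -14.6)
blk (array([320.,  10.]), 1075.0, 10.6, 1617.2, 34.3, 90.0)
(418, 300) [99 90 95] [137  23  99]
(320, 200) [ 61 101 146] [ 14 148 146]
(350, 340) [136 142 140] [ 40  11 142]
(90, 175) [ 44  84 128] [ 14 167 128]
(449, 225) [13  8  9] [126  98  13]
(100, 20) [40 50 50] [30 51 50]
wood (array([318., 199.]), 597.4, 3.2, 290.4, 176.6, -84.5)
wood (array([ 94., 175.]), 644.8, 559.8, 163.2, 116.7, 17.1)
wood (array([320.,  41.]), 1003.7, 9.3, 1641.5, 17.1, 90.0)
wood (array([412.,   3.]), 1106.6, -222.6, 1192.8, 30.2, -88.5)
liner (array([413., 299.]), 360.2, -233.7, 151.4, 58.8, -86.4)
axis [ 629.69106197 -328.55000235   69.        ] grip [ 532.36792904 -292.3909162   105.        ]
[[-0.     0.385 -0.923]
 [ 0.001 -0.923 -0.385]
 [-1.    -0.001 -0.   ]]
side (array([310., 365.]), 337.9, 315.2, 133.6, 47.5, -89.2)
side (array([262., 339.]), 458.0, 321.6, 132.8, 41.5, 87.6)
side (array([531., 330.]), 20.8, -73.4, 238.8, 114.6, 51.9)
side (array([231., 300.]), 579.5, 306.0, 117.6, 21.6, -81.9)
side (array([485., 254.]), 189.5, -203.3, 188.6, 16.3, -74.8)
side (array([528.,  29.]), 619.9, -1625.5, 316.9, 47.2, -76.0)
```

View pics/big1.png

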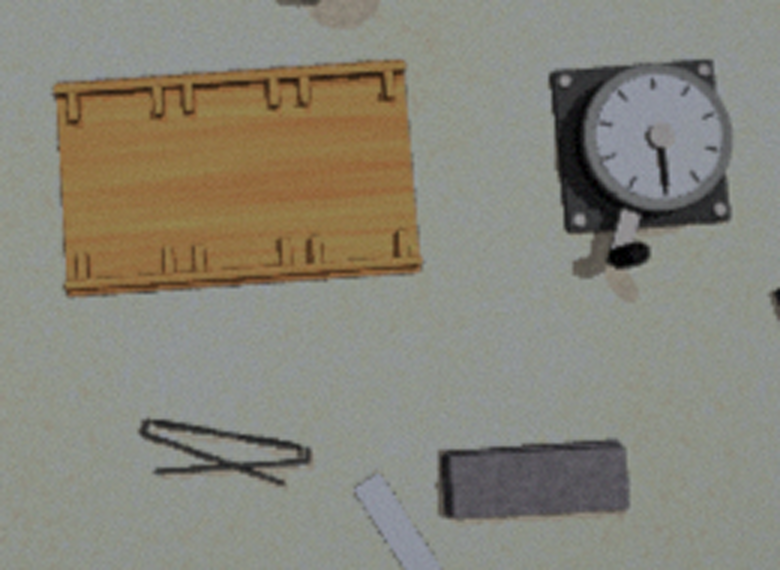

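```bash
cat > g.py <<'E'
import sys
from h import *
# usage: g.py x y z psi_deg n   -> n equal rows
def main(x,y,z,psi,n):
    o=ctrl.get_obs(); R=cv2.Rodrigues(np.array(o['orientation']))[0]; p=np.array(o['ee_pos'])
    a=np.radians(psi); X=np.array([0,0,-1.]);Y=np.array([np.cos(a),np.sin(a),0]);G=np.stack([X,Y,np.cross(X,Y)],1)
    w=cv2.Rodrigues(R.T@G)[0].ravel()/n; W=cv2.Rodrigues(w)[0]
    S=np.zeros((3,3));Q=R.copy()
    for i in range(n): S+=Q; Q=Q@W
    s=np.linalg.solve(S,np.array([x,y,z])-p)
    print('now',p.round(1),'psi',round(float(np.degrees(np.arctan2(R[1,1],R[0,1]))),2),'w',round(o['width'],1),'F',o['ft_force'].round(1),'t',round(o['t'],2))
    print('%d rows: [[%.4f,%.4f,%.4f],[%.4f,%.4f,%.4f]]  |s|=%.1f turn=%.4f'%(n,*(s/1000),*w,np.linalg.norm(s),np.linalg.norm(w)))
main(*map(float,sys.argv[1:5]),int(sys.argv[5]))
E
python3 g.py 360 -234 150 4 16
```

```text
now [ 240.3 -576.7  222.3] psi -67.38 w 87.8 F [ 0.2 -0.5  0.2] t 0.25
16 rows: [[0.0045,-0.0061,-0.0234],[-0.0779,-0.0000,0.0000]]  |s|=24.6 turn=0.0779
```

```bash
R='x'; python3 -m crank '[[[0.0045,-0.0061,-0.0234],[-0.078,0,0],0.0878],[[0.0045,-0.0061,-0.0234],[-0.078,0,0],0.0878],[[0.0045,-0.0061,-0.0234],[-0.078,0,0],0.0878],[[0.0045,-0.0061,-0.0234],[-0.078,0,0],0.0878],[[0.0045,-0.0061,-0.0234],[-0.078,0,0],0.0878],[[0.0045,-0.0061,-0.0234],[-0.078,0,0],0.0878],[[0.0045,-0.0061,-0.0234],[-0.078,0,0],0.0878],[[0.0045,-0.0061,-0.0234],[-0.078,0,0],0.0878]]'; python3 g.py 360 -234 150 4 8
```

```text
t: 0.92
ee_pos: [356.0, -424.2, 186.4]
orientation: [1.6, 0.898, -1.6]
ft_force: [-0.9, -0.4, 0.3]
width: 87.7
now [ 356.  -424.2  186.4] psi -31.4 w 87.7 F [-0.9 -0.4  0.3] t 0.92
8 rows: [[0.0046,-0.0061,-0.0234],[-0.0772,0.0000,-0.0000]]  |s|=24.6 turn=0.0772
```

Motion is as predicted; second half, then a wrist look.

```bash
python3 -m crank '[[[0.0045,-0.0061,-0.0234],[-0.077,0,0],0.0878],[[0.0045,-0.0061,-0.0234],[-0.077,0,0],0.0878],[[0.0045,-0.0061,-0.0234],[-0.077,0,0],0.0878],[[0.0045,-0.0061,-0.0234],[-0.077,0,0],0.0878],[[0.0045,-0.0061,-0.0234],[-0.077,0,0],0.0878],[[0.0045,-0.0061,-0.0234],[-0.077,0,0],0.0878],[[0.0045,-0.0061,-0.0234],[-0.077,0,0],0.0878],[[0.0045,-0.0061,-0.0234],[-0.077,0,0],0.0878]]'
python3 - <<'E'
from meas import *
o,d=snap('wrist','w2.png'); print(cam(o,d)[2])
E
```

```text
t: 1.58
ee_pos: [360.6, -233.7, 150.6]
orientation: [1.159, 1.24, -1.159]
ft_force: [-0.3, -0.1, -0.5]
width: 87.6
[ 353.65508248 -156.40731085  312.16142293]
```

View pics/w2.png

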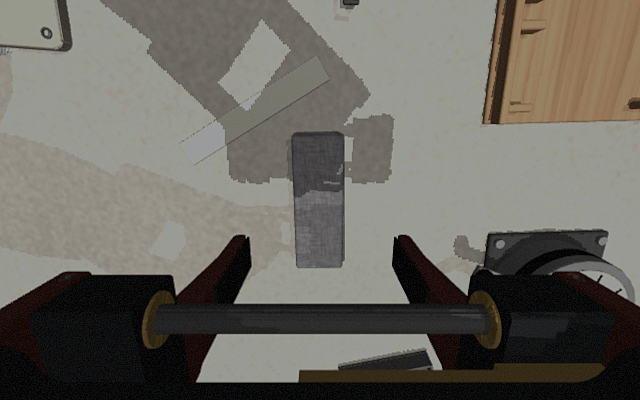

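The wrist view shows the liner stack's top face, corners about (293,133), (342,133), (343,267) and (297,268), centred between the fingers.

Run:
```python
from meas import *
im=cv2.imread('pics/w2.png'); big=cv2.resize(im[110:290,270:370],None,fx=3.3,fy=3.3,interpolation=cv2.INTER_CUBIC); cv2.imwrite('pics/w2b.png',big)
o=ctrl.get_obs();d=vision.get_image('wrist');c=cam(o,d)
P=[ray(c,u,36)[:2] for u in [(293,133),(342,133),(343,267),(297,268)]]
for p in P: print(p.round(1))
print(np.mean(P,0))
```

```text
[ 324.1 -165.5]
[ 369.6 -162.2]
[ 383.5 -300. ]
[ 334.7 -304.9]
[ 352.99229836 -233.15629403]
```

View pics/w2b.png

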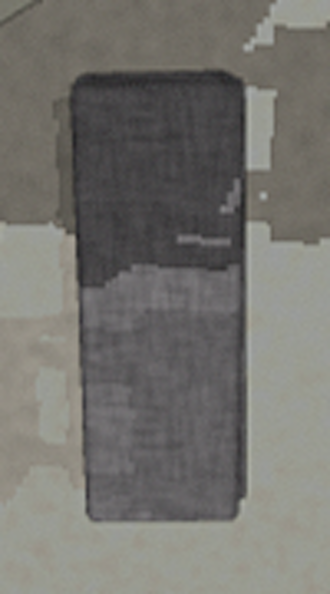

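```bash
python3 g.py 352.8 -233.5 26 5 8
```

```text
now [ 358.5 -231.6  149.8] psi 3.89 w 88.1 F [ 0.3 -0.8  0.3] t 1.68
8 rows: [[0.0155,-0.0007,0.0002],[-0.0024,-0.0003,0.0004]]  |s|=15.5 turn=0.0025
```

```bash
python3 -m crank '[[[0.0175,-0.001,0.0002],[-0.0024,0,0],0.0878],[[0.0175,-0.001,0.0002],[-0.0024,0,0],0.0878],[[0.0175,-0.001,0.0002],[-0.0024,0,0],0.0878],[[0.0175,-0.001,0.0002],[-0.0024,0,0],0.0878],[[0.0175,-0.001,0.0002],[-0.0024,0,0],0.0878],[[0.0175,-0.001,0.0002],[-0.0024,0,0],0.0878],[[0.0088,0,0.0002],[-0.0024,0,0],0.0878],[[0,0,0],[0,0,0],0.0878]]';python3 g.py 352.8 -233.5 26 5 8
```

```text
t: 2.35
ee_pos: [354.2, -236.7, 35.5]
orientation: [1.151, 1.248, -1.151]
ft_force: [-0.9, 0.3, 0.4]
width: 87.8
now [ 354.2 -236.7   35.5] psi 4.56 w 87.8 F [-0.9  0.3  0.4] t 2.35
8 rows: [[0.0012,-0.0001,-0.0004],[-0.0010,-0.0002,0.0002]]  |s|=1.3 turn=0.0010
```

```bash
python3 -m crank '[[[0.004,0,-0.0015],[0,0,0],0.0878],[[0.004,0,-0.0015],[0,0,0],0.0878],[[0.0015,0,0],[0,0,0],0.0878],[[0,0,0],[0,0,0],0.0878],[[0,0,0],[0,0,0],0.04],[[0,0,0],[0,0,0],0.04],[[0,0,0],[0,0,0],0.04],[[0,0,0],[0,0,0],0.04]]';python3 g.py 352.8 -233.5 26 5 8
```

```text
t: 3.02
ee_pos: [354.6, -233.6, 27.6]
orientation: [1.149, 1.246, -1.149]
ft_force: [-0.5, 0.2, -0.2]
width: 65.1
now [ 354.6 -233.6   27.6] psi 4.63 w 65.1 F [-0.5  0.2 -0.2] t 3.02
8 rows: [[0.0002,-0.0002,-0.0000],[-0.0008,0.0000,-0.0000]]  |s|=0.3 turn=0.0008
```

```bash
python3 -m crank '[[[0.0012,0,0],[0,0,0],0.04],[[0,0,0],[0,0,0],0.04],[[0,0,0],[0,0,0],0.04],[[0,0,0],[0,0,0],0.04],[[0,0,0],[0,0,0],0.04],[[0,0,0],[0,0,0],0.04],[[0,0,0],[0,0,0],0.04],[[-0.004,0,0],[0,0,0],0.04]]';python3 g.py 597 3 120 -85 16
```

```text
t: 3.68
ee_pos: [354.0, -233.2, 29.8]
orientation: [1.15, 1.248, -1.15]
ft_force: [-0.4, -0.2, -2.2]
width: 49.3
now [ 354.  -233.2   29.8] psi 4.63 w 49.3 F [-0.4 -0.2 -2.2] t 3.68
16 rows: [[-0.0056,0.0034,-0.0232],[0.0978,0.0000,0.0001]]  |s|=24.2 turn=0.0978
```

```bash
python3 -m crank '[[[-0.025,0,0],[0,0,0],0.04],[[-0.025,0,0],[0,0,0],0.04],[[-0.025,0,0],[0,0,0],0.04],[[-0.02,0,0],[0.08,0,0],0.04],[[-0.02,0,0],[0.11,0,0],0.04],[[-0.02,0,0],[0.11,0,0],0.04],[[-0.015,0,0],[0.11,0,0],0.04],[[0,0,0],[0.11,0,0],0.04]]';python3 g.py 540 5 180 -84.5 10
```

```text
t: 4.35
ee_pos: [355.6, -234.4, 183.2]
orientation: [1.529, 0.96, -1.526]
ft_force: [0.8, -0.7, -0.8]
width: 49.5
now [ 355.6 -234.4  183.2] psi -25.48 w 49.5 F [ 0.8 -0.7 -0.8] t 4.35
10 rows: [[0.0003,-0.0079,-0.0306],[0.1030,-0.0002,-0.0005]]  |s|=31.6 turn=0.1030
```

```bash
python3 -m crank '[[[0.0003,-0.0079,-0.0306],[0.103,0,0],0.04],[[0.0003,-0.0079,-0.0306],[0.103,0,0],0.04],[[0.0003,-0.0079,-0.0306],[0.103,0,0],0.04],[[0.0003,-0.0079,-0.0306],[0.103,0,0],0.04],[[0.0003,-0.0079,-0.0306],[0.103,0,0],0.04],[[0.0003,-0.0079,-0.0306],[0.103,0,0],0.04],[[0.0003,-0.0079,-0.0306],[0.103,0,0],0.04],[[0.0003,-0.0079,-0.0306],[0.103,0,0],0.04]]';python3 g.py 540 5 180 -84.5 2
```

```text
t: 5.02
ee_pos: [482.2, -21.8, 177.9]
orientation: [2.057, 0.315, -2.059]
ft_force: [-0.7, -0.3, -1.1]
width: 49.8
now [482.2 -21.8 177.9] psi -72.62 w 49.8 F [-0.7 -0.3 -1.1] t 5.02
2 rows: [[-0.0011,-0.0058,-0.0314],[0.1037,0.0004,0.0001]]  |s|=31.9 turn=0.1037
```

```bash
python3 -m crank '[[[-0.001,-0.0058,-0.0314],[0.1037,0,0],0.04],[[-0.001,-0.0058,-0.0314],[0.1037,0,0],0.04],[[0,0,0],[0,0,0],0.04],[[0,0,0],[0,0,0],0.04],[[0,0,0],[0,0,0],0.04],[[0,0,0],[0,0,0],0.04],[[0,0,0],[0,0,0],0.04],[[0,0,0],[0,0,0],0.04]]';python3 g.py 540 5 180 -84.5 2;  python3 - <<'E'
from meas import *
o,d=snap('wrist','w3.png'); print(cam(o,d)[2]); np.save('w3.npy',np.array([o,d],dtype=object),allow_pickle=True)
E
```

```text
t: 5.68
ee_pos: [539.2, 3.0, 179.9]
orientation: [2.17, 0.108, -2.171]
ft_force: [0.1, 0.1, -0.6]
width: 49.7
now [539.2   3.  179.9] psi -84.28 w 49.7 F [ 0.1  0.1 -0.6] t 5.68
2 rows: [[-0.0001,-0.0010,-0.0005],[0.0019,0.0002,0.0000]]  |s|=1.1 turn=0.0019
[614.81048773  10.60920415 341.46392121]
```

View pics/w3.png

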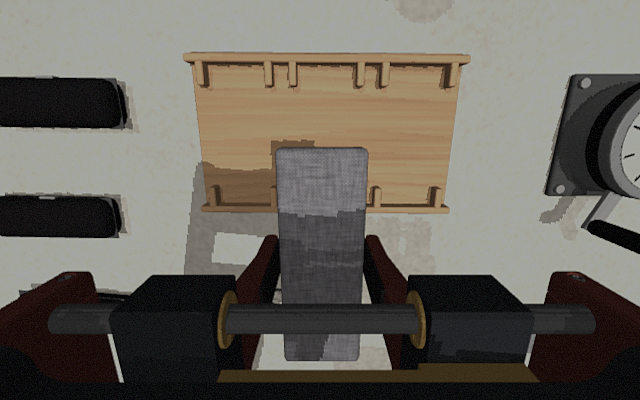

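Run:
```python
from meas import *
im=cv2.imread('pics/w3.png'); cv2.imwrite('pics/w3b.png',cv2.resize(im[40:225,175:480],None,fx=2.6,fy=2.6,interpolation=cv2.INTER_CUBIC))
o,d=np.load('w3.npy',allow_pickle=True);c=cam(o,d)
Rt=cv2.Rodrigues(np.array(o['orientation']))[0]
for z in (180,185,190):
  P=[ray(c,u,z) for u in [(277,149),(368,149),(361,360),(285,360)]]
  print(z,[ (Rt.T@(p-o['ee_pos'])).round(1).tolist() for p in P])
```

```text
180 [[-0.1, -24.4, -60.6], [-0.1, 26.0, -60.6], [-0.1, 27.8, 84.7], [-0.1, -25.2, 84.7]]
185 [[-5.1, -23.7, -61.0], [-5.1, 25.2, -61.0], [-5.1, 27.0, 79.7], [-5.1, -24.4, 79.7]]
190 [[-10.1, -22.9, -61.5], [-10.1, 24.4, -61.5], [-10.1, 26.1, 74.8], [-10.1, -23.7, 74.7]]
```

View pics/w3b.png

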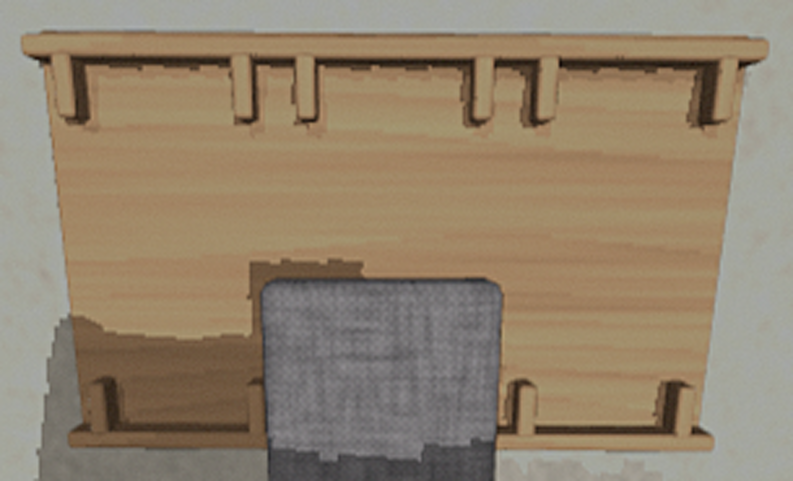

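Run:
```python
from meas import *
o,d=snap('top','top3.png');c=cam(o,d)
im=d['img']; cv2.imwrite('pics/top3b.png',cv2.resize(im[130:330,200:460],None,fx=3,fy=3,interpolation=cv2.INTER_CUBIC))
P=[ray(c,u,36)[:2] for u in [(389,291),(447,288),(449,309),(391,312)]]; print(np.mean(P,0))
o,d=snap('side','side3.png')
cv2.imwrite('pics/side3b.png',cv2.resize(d['img'][100:300,220:480],None,fx=3,fy=3,interpolation=cv2.INTER_CUBIC))
```

```text
[ 359.02977986 -238.40100422]
```

View pics/top3b.png

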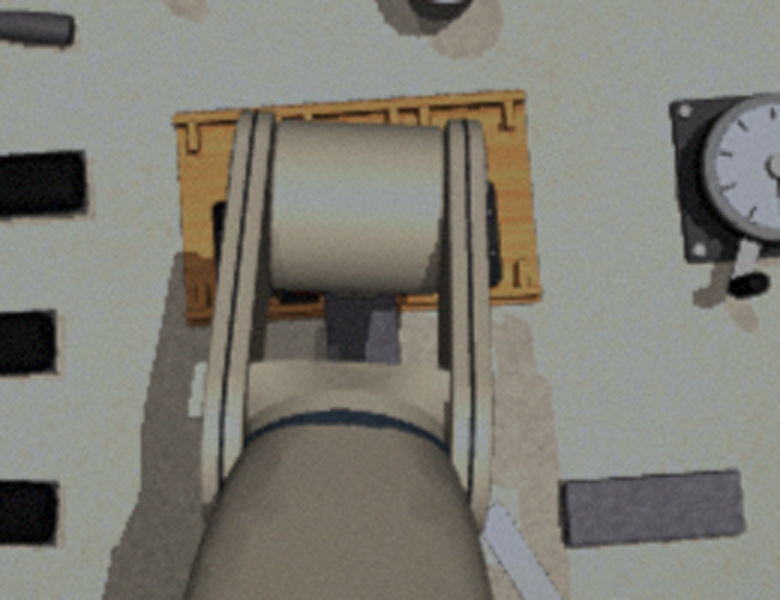

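View pics/side3b.png

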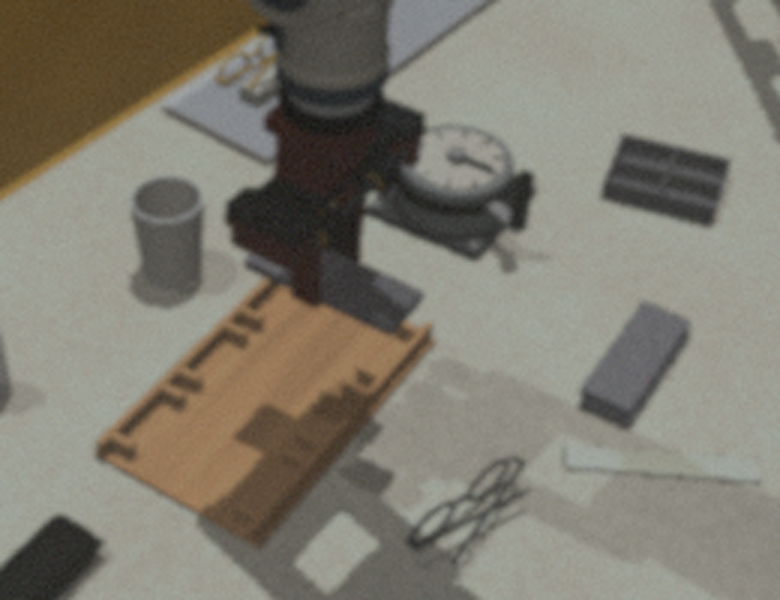

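Run:
```python
from meas import *
def show(n,P):
    P=np.array(P)[:,:2]; TL,TR,BR,BL=P
    yv=(TL-TR+BL-BR); a=np.degrees(np.arctan2(yv[1],yv[0]))
    print(n,'center',P.mean(0).round(1),'yaw_y',round(a,2),'w',np.linalg.norm(TL-TR).round(1),np.linalg.norm(BL-BR).round(1),'l',np.linalg.norm(TL-BL).round(1),np.linalg.norm(TR-BR).round(1))
o,d=np.load('w3.npy',allow_pickle=True);c=cam(o,d)
show('wrist',[ray(c,u,24) for u in [(183.5,53.8),(470.4,55.4),(449.2,212.3),(201.2,210.4)]])
o,d=snap('top','top4.png');c=cam(o,d)
f=lambda u,z: ray(c,(240+u[0]/3,140+u[1]/3),z)
show('top',[f((54,90),24),f((404,62),24),f((420,268),0),f((68,296),0)])
show('top',[f((54,90),24),f((404,62),24),f((420,261),24),f((66,288),24)])
```

```text
wrist center [595.9   3.1] yaw_y 95.34 w 286.5 288.0 l 163.8 164.8
top center [593.8   2.4] yaw_y 95.92 w 287.0 289.6 l 167.1 167.8
top center [596.2   3. ] yaw_y 95.83 w 287.0 285.6 l 161.7 163.3
```

```bash
python3 g.py 594.5 98.3 50 -84.4 7
```

```text
now [539.9   3.3 179.9] psi -84.27 w 49.5 F [-0.3  0.1 -1. ] t 5.88
7 rows: [[0.0186,-0.0127,-0.0091],[0.0003,-0.0000,-0.0000]]  |s|=24.3 turn=0.0003
```

```bash
python3 -m crank '[[[0.0186,-0.0127,-0.0091],[0,0,0],0.04],[[0.0186,-0.0127,-0.0091],[0,0,0],0.04],[[0.0186,-0.0127,-0.0091],[0,0,0],0.04],[[0.0186,-0.0127,-0.0091],[0,0,0],0.04],[[0.0186,-0.0127,-0.0091],[0,0,0],0.04],[[0.0186,-0.0127,-0.0091],[0,0,0],0.04],[[0.0186,-0.0127,-0.0091],[0,0,0],0.04],[[0,0,0],[0,0,0],0.04]]'; python3 g.py 594.5 98.3 50 -84.4 1
python3 - <<'E'
from meas import *
o,d=snap('wrist','w5.png'); np.save('w5.npy',np.array([o,d],dtype=object),allow_pickle=True)
E
```

```text
t: 6.55
ee_pos: [593.8, 99.9, 46.4]
orientation: [2.165, 0.11, -2.173]
ft_force: [-1.1, 0.5, -1.3]
width: 49.7
now [593.8  99.9  46.4] psi -84.17 w 49.7 F [-1.1  0.5 -1.3] t 6.55
1 rows: [[-0.0036,0.0017,-0.0005],[0.0040,0.0035,0.0002]]  |s|=4.0 turn=0.0053
```

View pics/w5.png

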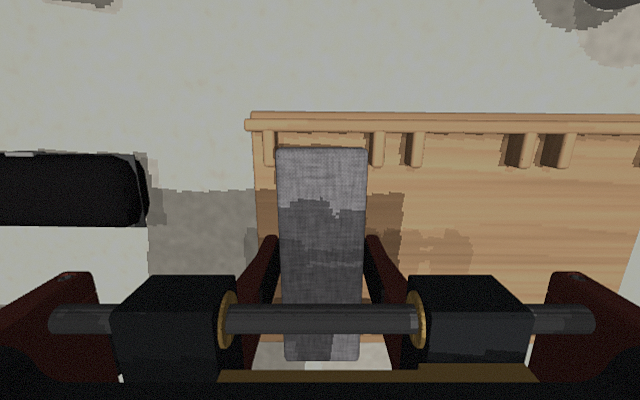

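Run:
```python
from meas import *
im=cv2.imread('pics/w5.png'); cv2.imwrite('pics/w5b.png',cv2.resize(im[100:190,230:430],None,fx=4,fy=4,interpolation=cv2.INTER_CUBIC))
o,d=np.load('w5.npy',allow_pickle=True);c=cam(o,d); Rt=cv2.Rodrigues(np.array(o['orientation']))[0]
t=lambda u,z:(Rt.T@(ray(c,u,z)-o['ee_pos'])).round(1)
print('liner far',t((277,149),52),t((366,149),52))
print('lug in',t((275,150),24),t((371,150),24),'rail in',t((322,131),24))
```

```text
liner far [ -5.8 -23.6 -61.1] [ -5.8  24.  -61.1]
lug in [ 22.2 -29.1 -57.8] [ 22.2  31.6 -57.8] rail in [ 22.1   0.6 -69.5]
```

View pics/w5b.png

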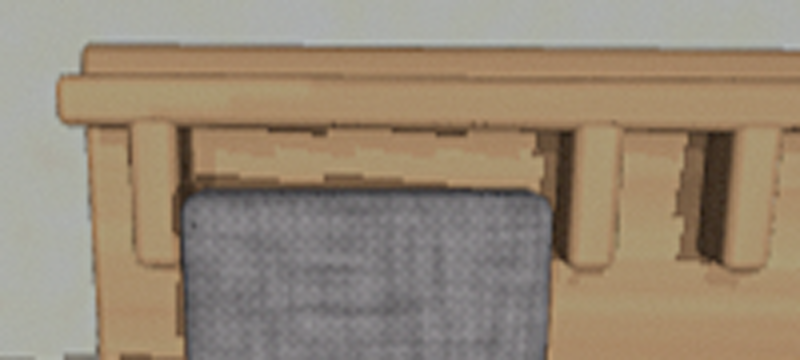

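```bash
python3 -m crank '[[[0.005,0.0015,-0.0025],[0,0,0],0.04],[[0.006,0,0],[0,0,0],0.04],[[0.006,0,0],[0,0,0],0.04],[[0.006,0,0],[0,0,0],0.04],[[0.006,0,0],[0,0,0],0.04],[[0.005,0,0],[0,0,0],0.04],[[0.003,0,0],[0,0,0],0.04],[[0,0,0],[0,0,0],0.04]]'; python3 g.py 597 98 11 -84.4 1
```

```text
t: 7.27
ee_pos: [596.6, 96.9, 11.8]
orientation: [2.169, 0.109, -2.171]
ft_force: [-0.9, 0.0, -0.7]
width: 49.6
now [596.6  96.9  11.8] psi -84.26 w 49.6 F [-0.9  0.  -0.7] t 7.27
1 rows: [[0.0008,-0.0010,-0.0005],[0.0024,0.0013,-0.0000]]  |s|=1.4 turn=0.0027
```

```bash
python3 -m crank '[[[0.0025,0,0],[0,0,0],0.04],[[0,0,0],[0,0,0],0.04],[[0,0,0],[0,0,0],0.07],[[0,0,0],[0,0,0],0.07],[[0,0,0],[0,0,0],0.07],[[0,0,0],[0,0,0],0.07],[[-0.01,0,0],[0,0,0],0.07],[[-0.02,0,0],[0,0,0],0.07]]'; python3 g.py 400 -150 160 -40 12
```

```text
t: 7.93
ee_pos: [595.5, 96.8, 39.0]
orientation: [2.165, 0.108, -2.174]
ft_force: [0.2, -0.2, -0.2]
width: 70.0
now [595.5  96.8  39. ] psi -84.26 w 70.0 F [ 0.2 -0.2 -0.2] t 7.93
12 rows: [[-0.0100,0.0116,0.0243],[-0.0644,0.0003,0.0001]]  |s|=28.7 turn=0.0644
```

```bash
python3 g.py 356 -239.5 39 5 14
```

```text
now [595.5  96.8  39. ] psi -84.26 w 70.0 F [ 0.2 -0.2 -0.2] t 7.93
14 rows: [[0.0001,0.0042,0.0324],[-0.1113,0.0002,0.0002]]  |s|=32.7 turn=0.1113
```

```bash
python3 -m crank '[[[-0.03,0,0],[0,0,0],0.0878],[[-0.03,0,0],[0,0,0],0.0878],[[-0.03,0,0],[0,0,0],0.0878],[[0,0.0042,0.0324],[-0.111,0,0],0.0878],[[0,0.0042,0.0324],[-0.111,0,0],0.0878],[[0,0.0042,0.0324],[-0.111,0,0],0.0878],[[0,0.0042,0.0324],[-0.111,0,0],0.0878],[[0,0.0042,0.0324],[-0.111,0,0],0.0878]]'; python3 g.py 356 -239.5 80 5 9
```

```text
t: 8.6
ee_pos: [450.3, 26.6, 130.9]
orientation: [1.841, 0.632, -1.839]
ft_force: [0.8, -0.2, 0.7]
width: 87.8
now [450.3  26.6 130.9] psi -52.08 w 87.8 F [ 0.8 -0.2  0.7] t 8.6
9 rows: [[0.0056,0.0041,0.0324],[-0.1107,-0.0000,-0.0001]]  |s|=33.2 turn=0.1107
```

```bash
python3 -m crank '[[[0.004,0.0041,0.0324],[-0.1107,0,0],0.0878],[[0.004,0.0041,0.0324],[-0.1107,0,0],0.0878],[[0.004,0.0041,0.0324],[-0.1107,0,0],0.0878],[[0.004,0.0041,0.0324],[-0.1107,0,0],0.0878],[[0.004,0.0041,0.0324],[-0.1107,0,0],0.0878],[[0.004,0.0041,0.0324],[-0.1107,0,0],0.0878],[[0.004,0.0041,0.0324],[-0.1107,0,0],0.0878],[[0.004,0.0041,0.0324],[-0.1107,0,0],0.0878]]'; python3 g.py 356 -239.5 40 5 4;python3 - <<'E'
from meas import *
o,d=snap('wrist','w6.png'); np.save('w6.npy',np.array([o,d],dtype=object),allow_pickle=True)
o,d=snap('top','top6.png'); cv2.imwrite('pics/top6b.png',cv2.resize(d['img'][140:330,140:400],None,fx=3,fy=3,interpolation=cv2.INTER_CUBIC))
E
```

```text
t: 9.27
ee_pos: [352.4, -200.2, 99.6]
orientation: [1.246, 1.185, -1.245]
ft_force: [0.1, -0.3, -0.3]
width: 87.8
now [ 352.4 -200.2   99.6] psi -2.83 w 87.8 F [ 0.1 -0.3 -0.3] t 9.27
4 rows: [[0.0149,0.0009,0.0098],[-0.0342,0.0001,-0.0001]]  |s|=17.9 turn=0.0342
```

View pics/w6.png

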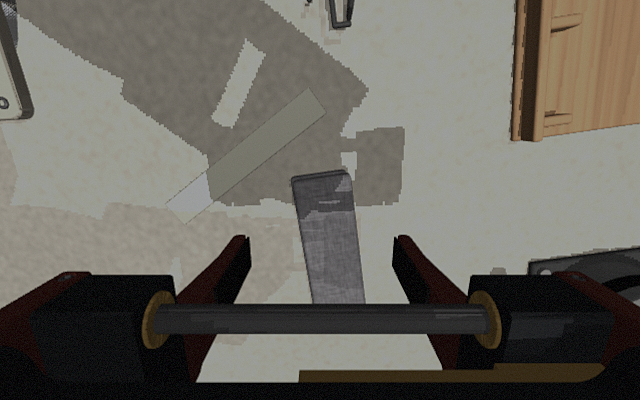

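View pics/top6b.png

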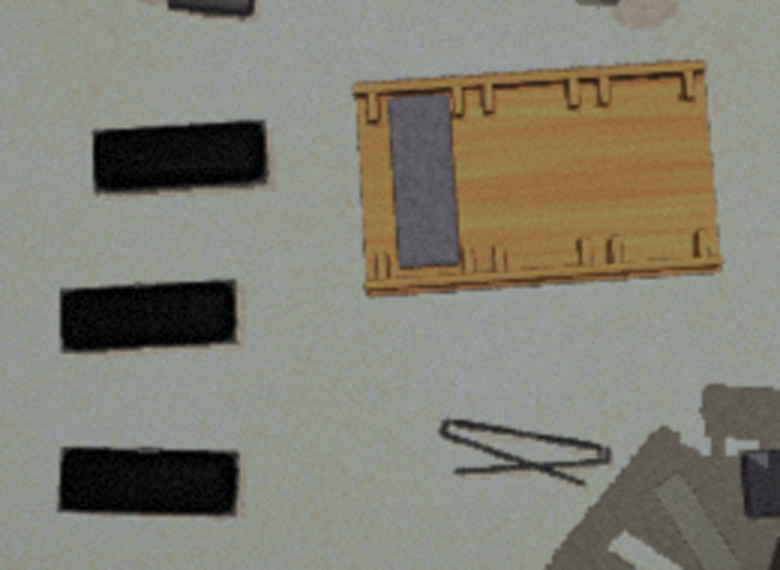

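Run:
```python
from meas import *
o,d=snap('top','top7.png');c=cam(o,d)
print(np.mean([ray(c,(140+u/3,140+v/3),18) for u,v in [(390,97),(448,93),(460,264),(399,268)]],0).round(1),'bay2 586.7 97.5')
hsv=cv2.cvtColor(d['img'],cv2.COLOR_BGR2HSV); im=d['img']
o,d=np.load('w6.npy',allow_pickle=True);c=cam(o,d)
print('wrist far end', ray(c,(292,181),24).round(1),ray(c,(348,173),24).round(1))
```

```text
[590.3  94.1  18. ] bay2 586.7 97.5
wrist far end [ 327.5 -170.7   24. ] [ 374.7 -166.2   24. ]
```

```bash
python3 -m crank '[[[0.015,0.001,0.0098],[-0.0342,0,0],0.0878],[[0.015,0.001,0.0098],[-0.0342,0,0],0.0878],[[0.015,0.001,0.0098],[-0.0342,0,0],0.0878],[[0.015,0.001,0.0098],[-0.0342,0,0],0.0878],[[0.012,0,0],[0,0,0],0.0878],[[0.008,0,0],[0,0,0],0.0878],[[0.002,0,0],[0,0,0],0.0878],[[0,0,0],[0,0,0],0.0878]]'; python3 g.py 356 -239.5 14 5 1
```

```text
t: 10.08
ee_pos: [357.0, -237.1, 16.9]
orientation: [1.149, 1.248, -1.149]
ft_force: [0.0, 1.0, -0.2]
width: 87.6
now [ 357.  -237.1   16.9] psi 4.71 w 87.6 F [ 0.   1.  -0.2] t 10.08
1 rows: [[0.0029,-0.0012,0.0023],[-0.0051,-0.0009,0.0010]]  |s|=3.9 turn=0.0053
```

```bash
python3 -m crank '[[[0.0028,-0.001,0.002],[0,0,0],0.07],[[0,0,0],[0,0,0],0.04],[[0,0,0],[0,0,0],0.04],[[0,0,0],[0,0,0],0.04],[[0,0,0],[0,0,0],0.04],[[0,0,0],[0,0,0],0.04],[[0,0,0],[0,0,0],0.04],[[0,0,0],[0,0,0],0.04]]'; python3 g.py 356 -239.5 14 5 1
```

```text
t: 10.75
ee_pos: [356.8, -240.5, 14.4]
orientation: [1.149, 1.246, -1.148]
ft_force: [0.7, 0.2, 4.6]
width: 49.7
now [ 356.8 -240.5   14.4] psi 4.7 w 49.7 F [0.7 0.2 4.6] t 10.75
1 rows: [[0.0004,-0.0007,-0.0010],[-0.0052,0.0006,-0.0007]]  |s|=1.3 turn=0.0053
```

```bash
python3 -m crank '[[[-0.01,0,0],[0,0,0],0.04],[[-0.03,0,0],[0,0,0],0.04],[[-0.03,0,0],[0,0,0],0.04],[[-0.02,0,0],[0.08,0,0],0.04],[[-0.015,0,-0.01],[0.11,0,0],0.04],[[0,0,-0.025],[0.11,0,0],0.04],[[0,0,-0.03],[0.11,0,0],0.04],[[0,0,-0.03],[0.11,0,0],0.04]]';python3 g.py 596 3 100 -84.4 11
```

```text
t: 11.42
ee_pos: [374.3, -146.8, 120.0]
orientation: [1.529, 0.965, -1.529]
ft_force: [0.5, -0.5, -1.3]
width: 49.9
now [ 374.3 -146.8  120. ] psi -25.49 w 49.9 F [ 0.5 -0.5 -1.3] t 11.42
11 rows: [[0.0018,0.0016,-0.0254],[0.0935,0.0000,0.0000]]  |s|=25.5 turn=0.0935
```

```bash
python3 -m crank '[[[0,0.0016,-0.0254],[0.0935,0,0],0.04],[[0,0.0016,-0.0254],[0.0935,0,0],0.04],[[0,0.0016,-0.0254],[0.0935,0,0],0.04],[[0,0.0016,-0.0254],[0.0935,0,0],0.04],[[0,0.0016,-0.0254],[0.0935,0,0],0.04],[[0,0.0016,-0.0254],[0.0935,0,0],0.04],[[0,0.0016,-0.0254],[0.0935,0,0],0.04],[[0,0.0016,-0.0254],[0.0935,0,0],0.04]]';python3 g.py 596 3 50 -84.4 5
```

```text
t: 12.08
ee_pos: [521.7, -11.9, 119.5]
orientation: [2.011, 0.389, -2.014]
ft_force: [0.4, -0.4, -0.3]
width: 49.7
now [521.7 -11.9 119.5] psi -68.14 w 49.7 F [ 0.4 -0.4 -0.3] t 12.08
5 rows: [[0.0139,0.0011,-0.0152],[0.0567,0.0002,0.0001]]  |s|=20.6 turn=0.0568
```

```bash
python3 -m crank '[[[0.0139,0.0011,-0.0152],[0.0567,0,0],0.04],[[0.0139,0.0011,-0.0152],[0.0567,0,0],0.04],[[0.0139,0.0011,-0.0152],[0.0567,0,0],0.04],[[0.0139,0.0011,-0.0152],[0.0567,0,0],0.04],[[0.0139,0.0011,-0.0152],[0.0567,0,0],0.04],[[0,0,0],[0,0,0],0.04],[[0,0,0],[0,0,0],0.04],[[0,0,0],[0,0,0],0.04]]';python3 g.py 596 3 50 -84.4 1;python3 - <<'E'
from meas import *
o,d=snap('wrist','w8.png'); np.save('w8.npy',np.array([o,d],dtype=object),allow_pickle=True)
E
```

```text
t: 12.75
ee_pos: [595.1, 1.8, 50.1]
orientation: [2.167, 0.112, -2.17]
ft_force: [-0.4, 0.3, 0.6]
width: 49.9
now [595.1   1.8  50.1] psi -84.08 w 49.9 F [-0.4  0.3  0.6] t 12.75
1 rows: [[0.0001,-0.0011,-0.0010],[0.0055,0.0012,0.0001]]  |s|=1.5 turn=0.0056
```

View pics/w8.png

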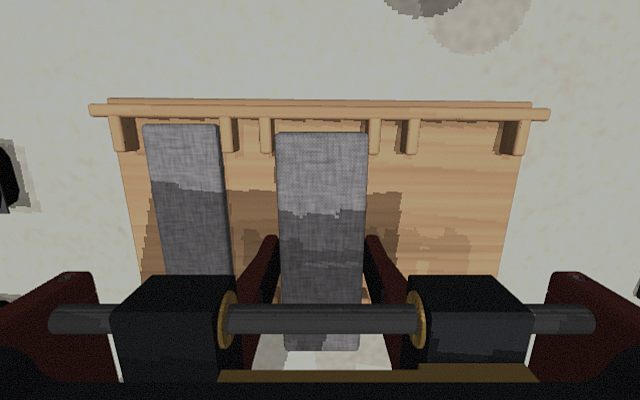

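Run:
```python
from meas import *
o,d=np.load('w8.npy',allow_pickle=True);c=cam(o,d); Rt=cv2.Rodrigues(np.array(o['orientation']))[0]
t=lambda u,z:(Rt.T@(ray(c,u,z)-o['ee_pos'])).round(1)
print('liner',t((277,134),58),t((367,133),58),t((358,350),58),t((285,351),58))
print('lug in',t((272,140),24),t((371,140),24),'rail in',t((322,119),24))
im=cv2.imread('pics/w8.png'); cv2.imwrite('pics/w8b.png',cv2.resize(im[90:180,230:430],None,fx=4,fy=4,interpolation=cv2.INTER_CUBIC))
```

```text
liner [ -8.  -22.9 -69. ] [ -8.   23.9 -69.5] [-7.8 24.2 68.9] [ -7.8 -23.8  69.6]
lug in [ 26.  -31.3 -63.7] [ 26.   31.9 -63.7] rail in [ 26.    0.6 -76.6]
```

View pics/w8b.png

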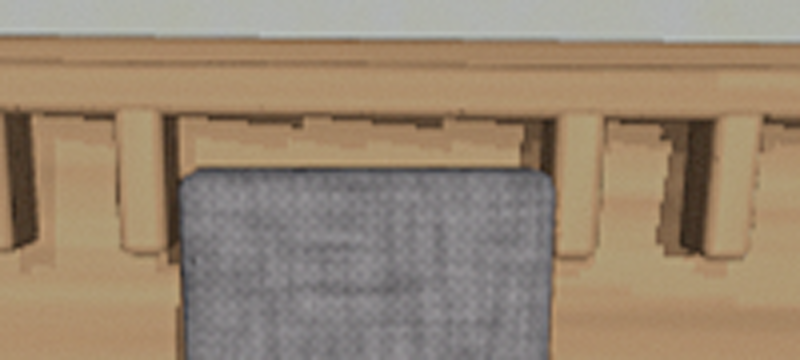

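```bash
python3 -m crank '[[[0.008,0,-0.001],[0,0,0],0.04],[[0.008,0,0],[0,0,0],0.04],[[0.008,0,0],[0,0,0],0.04],[[0.008,0,0],[0,0,0],0.04],[[0.005,0,0],[0,0,0],0.04],[[0.003,0,0],[0,0,0],0.04],[[0,0,0],[0,0,0],0.04],[[0,0,0],[0,0,0],0.04]]'; python3 g.py 596 2 9 -84.4 1
```

```text
t: 13.47
ee_pos: [597.1, 2.0, 9.3]
orientation: [2.169, 0.111, -2.17]
ft_force: [0.4, 0.7, 0.0]
width: 49.8
now [597.1   2.    9.3] psi -84.17 w 49.8 F [0.4 0.7 0. ] t 13.47
1 rows: [[0.0003,-0.0001,0.0011],[0.0041,0.0004,0.0000]]  |s|=1.1 turn=0.0041
```

```bash
python3 -m crank '[[[0.0005,0,0],[0,0,0],0.04],[[0,0,0],[0,0,0],0.068],[[0,0,0],[0,0,0],0.068],[[0,0,0],[0,0,0],0.068],[[0,0,0],[0,0,0],0.068],[[-0.01,0,0],[0,0,0],0.068],[[-0.035,0,0],[0,0,0],0.068],[[-0.035,0,0],[0,0,0],0.068]]'; python3 g.py 356.5 -239.5 85 5 14
```

```text
t: 14.13
ee_pos: [595.7, 2.1, 89.2]
orientation: [2.165, 0.111, -2.174]
ft_force: [0.6, -1.2, -0.3]
width: 67.6
now [595.7   2.1  89.2] psi -84.17 w 67.6 F [ 0.6 -1.2 -0.3] t 14.13
14 rows: [[0.0004,-0.0009,0.0269],[-0.1112,0.0002,0.0002]]  |s|=26.9 turn=0.1112
```

```bash
python3 -m crank '[[[-0.002,-0.001,0.0269],[-0.111,0,0],0.0878],[[-0.002,-0.001,0.0269],[-0.111,0,0],0.0878],[[-0.002,-0.001,0.0269],[-0.111,0,0],0.0878],[[-0.002,-0.001,0.0269],[-0.111,0,0],0.0878],[[-0.002,-0.001,0.0269],[-0.111,0,0],0.0878],[[-0.002,-0.001,0.0269],[-0.111,0,0],0.0878],[[-0.002,-0.001,0.0269],[-0.111,0,0],0.0878],[[-0.002,-0.001,0.0269],[-0.111,0,0],0.0878]]'; python3 g.py 356.5 -239.5 50 5 7
```

```text
t: 14.8
ee_pos: [408.4, -89.5, 106.0]
orientation: [1.619, 0.88, -1.618]
ft_force: [0.3, -0.2, -0.2]
width: 87.4
now [408.4 -89.5 106. ] psi -32.92 w 87.4 F [ 0.3 -0.2 -0.2] t 14.8
7 rows: [[0.0080,-0.0010,0.0231],[-0.0945,0.0000,-0.0001]]  |s|=24.4 turn=0.0945
```

```bash
python3 -m crank '[[[0.008,-0.001,0.0231],[-0.0945,0,0],0.0878],[[0.008,-0.001,0.0231],[-0.0945,0,0],0.0878],[[0.008,-0.001,0.0231],[-0.0945,0,0],0.0878],[[0.008,-0.001,0.0231],[-0.0945,0,0],0.0878],[[0.008,-0.001,0.0231],[-0.0945,0,0],0.0878],[[0.008,-0.001,0.0231],[-0.0945,0,0],0.0878],[[0.008,-0.001,0.0231],[-0.0945,0,0],0.0878],[[0,0,0],[0,0,0],0.0878]]'; python3 g.py 356.5 -239.5 3 5 4;python3 - <<'E'
from meas import *
o,d=snap('wrist','w9.png'); np.save('w9.npy',np.array([o,d],dtype=object),allow_pickle=True)
o,d=snap('top','top9.png'); cv2.imwrite('pics/top9b.png',cv2.resize(d['img'][140:330,140:400],None,fx=3,fy=3,interpolation=cv2.INTER_CUBIC))
E
```

```text
t: 15.47
ee_pos: [357.1, -242.3, 49.1]
orientation: [1.148, 1.245, -1.148]
ft_force: [0.1, -0.7, 0.9]
width: 87.6
now [ 357.1 -242.3   49.1] psi 4.74 w 87.6 F [ 0.1 -0.7  0.9] t 15.47
4 rows: [[0.0115,-0.0001,-0.0007],[-0.0011,0.0004,-0.0004]]  |s|=11.5 turn=0.0012
```

View pics/w9.png

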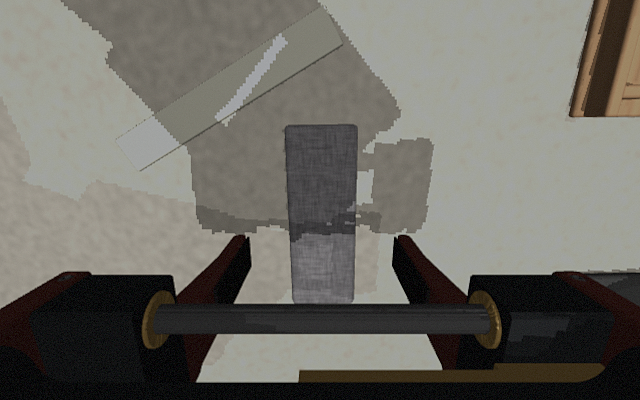

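View pics/top9b.png

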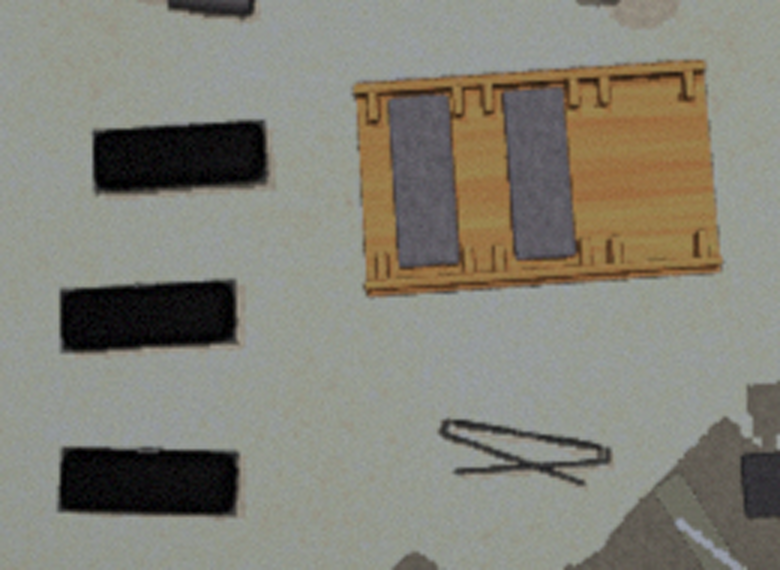

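Liners lie in bay2 and bay1 and the cases have not moved. The last liner is centred between the fingers, so I descend.

```bash
python3 -m crank '[[[0.012,0,-0.0015],[0,0,0],0.0878],[[0.012,0,-0.001],[0,0,0],0.0878],[[0.012,0,0],[0,0,0],0.07],[[0.007,0,0],[0,0,0],0.07],[[0.002,0,0],[0,0,0],0.07],[[0,0,0],[0,0,0],0.04],[[0,0,0],[0,0,0],0.04],[[0,0,0],[0,0,0],0.04]]'; python3 -m crank '[[[0,0,0],[0,0,0],0.04],[[0,0,0],[0,0,0],0.04],[[0,0,0],[0,0,0],0.04],[[0,0,0],[0,0,0],0.04],[[-0.01,0,0],[0,0,0],0.04],[[-0.03,0,0],[0,0,0],0.04],[[-0.03,0,0],[0,0,0],0.04],[[-0.03,0,0],[0,0,0],0.04]]';python3 g.py 605.3 -91.5 80 -84.4 16
```

```text
t: 16.23
ee_pos: [356.8, -236.6, 4.7]
orientation: [1.15, 1.245, -1.149]
ft_force: [1.1, 0.3, 0.5]
width: 53.3
t: 16.9
ee_pos: [355.7, -236.2, 105.5]
orientation: [1.15, 1.248, -1.15]
ft_force: [0.1, -0.2, -1.4]
width: 49.7
now [ 355.7 -236.2  105.5] psi 4.6 w 49.7 F [ 0.1 -0.2 -1.4] t 16.9
16 rows: [[0.0016,0.0077,-0.0184],[0.0971,0.0000,0.0001]]  |s|=20.0 turn=0.0971
```

```bash
python3 -m crank '[[[0,0.0077,-0.0184],[0.097,0,0],0.04],[[0,0.0077,-0.0184],[0.097,0,0],0.04],[[0,0.0077,-0.0184],[0.097,0,0],0.04],[[0,0.0077,-0.0184],[0.097,0,0],0.04],[[0,0.0077,-0.0184],[0.097,0,0],0.04],[[0,0.0077,-0.0184],[0.097,0,0],0.04],[[0,0.0077,-0.0184],[0.097,0,0],0.04],[[0,0.0077,-0.0184],[0.097,0,0],0.04]]';python3 g.py 605.3 -91.5 50 -84.4 8
```

```text
t: 17.57
ee_pos: [451.3, -112.2, 104.8]
orientation: [1.703, 0.793, -1.704]
ft_force: [-0.2, -0.4, -1.4]
width: 49.4
now [ 451.3 -112.2  104.8] psi -40.11 w 49.4 F [-0.2 -0.4 -1.4] t 17.57
8 rows: [[0.0068,0.0077,-0.0183],[0.0966,0.0000,0.0000]]  |s|=21.0 turn=0.0966
```

```bash
python3 -m crank '[[[0.0068,0.0077,-0.0183],[0.0966,0,0],0.04],[[0.0068,0.0077,-0.0183],[0.0966,0,0],0.04],[[0.0068,0.0077,-0.0183],[0.0966,0,0],0.04],[[0.0068,0.0077,-0.0183],[0.0966,0,0],0.04],[[0.0068,0.0077,-0.0183],[0.0966,0,0],0.04],[[0.0068,0.0077,-0.0183],[0.0966,0,0],0.04],[[0.0068,0.0077,-0.0183],[0.0966,0,0],0.04],[[0.0068,0.0077,-0.0183],[0.0966,0,0],0.04]]';python3 g.py 605.3 -91.5 50 -84.4 1;python3 - <<'E'
from meas import *
o,d=snap('wrist','w10.png'); np.save('w10.npy',np.array([o,d],dtype=object),allow_pickle=True)
E
```

```text
t: 18.23
ee_pos: [605.4, -91.4, 50.0]
orientation: [2.171, 0.107, -2.172]
ft_force: [0.1, 0.5, -1.1]
width: 49.5
now [605.4 -91.4  50. ] psi -84.37 w 49.5 F [ 0.1  0.5 -1.1] t 18.23
1 rows: [[-0.0000,0.0001,0.0001],[0.0005,0.0004,0.0000]]  |s|=0.1 turn=0.0006
```

View pics/w10.png

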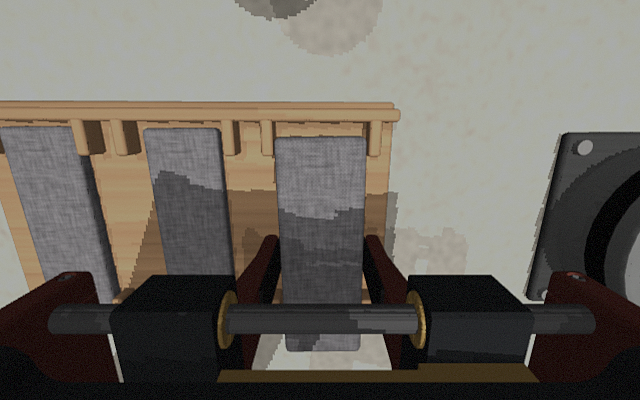

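Run:
```python
from meas import *
o,d=np.load('w10.npy',allow_pickle=True);c=cam(o,d); Rt=cv2.Rodrigues(np.array(o['orientation']))[0]
t=lambda u,z:(Rt.T@(ray(c,u,z)-o['ee_pos'])).round(1)
print('liner',t((276,138),58),t((365,138),58),t((359,350),58),t((286,351),58))
print('lug in',t((272.5,140),24),t((370,140),24),'rail in',t((322,121.5),24))
im=cv2.imread('pics/w10.png'); cv2.imwrite('pics/w10b.png',cv2.resize(im[90:180,230:430],None,fx=4,fy=4,interpolation=cv2.INTER_CUBIC))
```

```text
liner [ -8.1 -23.5 -67. ] [ -8.1  22.9 -67. ] [-8.  24.9 68.7] [ -8.  -23.1  69.5]
lug in [ 26.  -31.  -63.8] [ 25.9  31.3 -63.7] rail in [ 25.9   0.6 -75.1]
```

View pics/w10b.png

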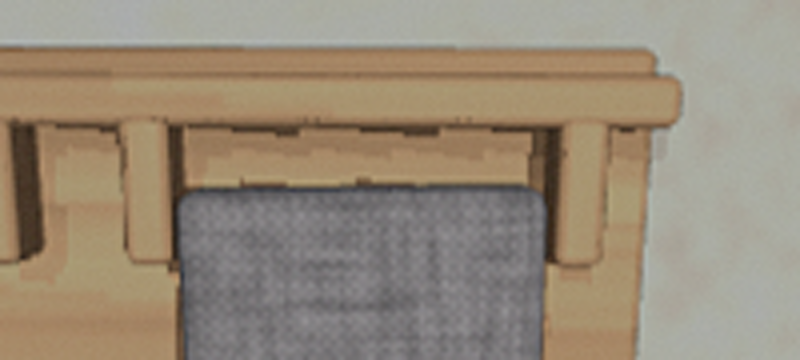

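Nearly centred: about 2 mm short lengthwise and 0.5 mm off sideways. Lowering and releasing.

```bash
python3 -m crank '[[[0.008,0.0005,-0.002],[0,0,0],0.04],[[0.008,0,0],[0,0,0],0.04],[[0.008,0,0],[0,0,0],0.04],[[0.008,0,0],[0,0,0],0.04],[[0.006,0,0],[0,0,0],0.04],[[0.003,0,0],[0,0,0],0.04],[[0,0,0],[0,0,0],0.04],[[0,0,0],[0,0,0],0.04]]'; python3 -m crank '[[[0,0,0],[0,0,0],0.068],[[0,0,0],[0,0,0],0.068],[[0,0,0],[0,0,0],0.068],[[0,0,0],[0,0,0],0.068],[[-0.01,0,0],[0,0,0],0.068],[[-0.03,0,0],[0,0,0],0.068],[[-0.035,0,0],[0,0,0],0.068],[[-0.035,0,0],[0,0,0],0.068]]'
python3 - <<'E'
from meas import *
o,d=snap('wrist','w11.png')
o,d=snap('side','s11.png');c=cam(o,d)
E
python3 g.py 604 150 120 -84.4 8
```

```text
t: 18.95
ee_pos: [605.8, -91.8, 9.5]
orientation: [2.167, 0.113, -2.17]
ft_force: [-4.5, 0.3, 10.2]
width: 49.7
t: 19.62
ee_pos: [606.1, -91.9, 119.8]
orientation: [2.167, 0.112, -2.171]
ft_force: [-0.0, -0.3, -0.6]
width: 68.3
now [610.7 -92.6 125.1] psi -84.13 w 67.8 F [ 0.9  0.7 -0.3] t 19.72
8 rows: [[0.0006,-0.0303,-0.0022],[0.0006,-0.0012,-0.0003]]  |s|=30.3 turn=0.0014
```

View pics/w11.png

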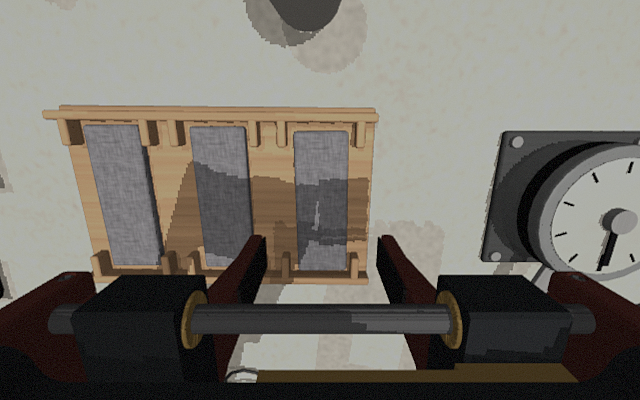

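```bash
python3 g.py 601 294 150 5 14
python3 - <<'E'
from meas import *
o,d=snap('top','top11.png'); c=cam(o,d)
for u in [(253,117),(345,122)]: print(ray(c,u,0).round())
E
```

```text
now [610.7 -92.6 125.1] psi -84.13 w 67.8 F [ 0.9  0.7 -0.3] t 19.72
14 rows: [[-0.0017,-0.0213,-0.0220],[-0.1111,-0.0004,-0.0007]]  |s|=30.7 turn=0.1111
[802. 174.   0.]
[794. -59.   0.]
```

```bash
python3 -m crank '[[[-0.0017,-0.0213,-0.022],[-0.111,0,0],0.0878],[[-0.0017,-0.0213,-0.022],[-0.111,0,0],0.0878],[[-0.0017,-0.0213,-0.022],[-0.111,0,0],0.0878],[[-0.0017,-0.0213,-0.022],[-0.111,0,0],0.0878],[[-0.0017,-0.0213,-0.022],[-0.111,0,0],0.0878],[[-0.0017,-0.0213,-0.022],[-0.111,0,0],0.0878],[[-0.0017,-0.0213,-0.022],[-0.111,0,0],0.0878],[[-0.0017,-0.0213,-0.022],[-0.111,0,0],0.0878]]'; python3 g.py 601 294 150 5 6
```

```text
t: 20.43
ee_pos: [678.8, 135.1, 130.9]
orientation: [1.617, 0.881, -1.621]
ft_force: [0.6, 0.2, -0.4]
width: 88.0
now [678.8 135.1 130.9] psi -32.94 w 88.0 F [ 0.6  0.2 -0.4] t 20.43
6 rows: [[-0.0032,-0.0206,-0.0219],[-0.1104,0.0001,0.0003]]  |s|=30.2 turn=0.1104
```

```bash
python3 -m crank '[[[-0.0032,-0.0206,-0.0219],[-0.1104,0,0],0.0878],[[-0.0032,-0.0206,-0.0219],[-0.1104,0,0],0.0878],[[-0.0032,-0.0206,-0.0219],[-0.1104,0,0],0.0878],[[-0.0032,-0.0206,-0.0219],[-0.1104,0,0],0.0878],[[-0.0032,-0.0206,-0.0219],[-0.1104,0,0],0.0878],[[-0.0032,-0.0206,-0.0219],[-0.1104,0,0],0.0878],[[0,0,0],[0,0,0],0.0878],[[0,0,0],[0,0,0],0.0878]]'; python3 g.py 601 294 150 5 1
python3 - <<'E'
from meas import *
o,d=snap('wrist','w12.png'); c=cam(o,d); np.save('w12.npy',np.array([o,d],dtype=object),allow_pickle=True)
for r in rects(d,black(d['img']),800,34,c): print(r)
E
```

```text
t: 21.1
ee_pos: [600.5, 294.3, 150.6]
orientation: [1.146, 1.248, -1.149]
ft_force: [0.3, -0.2, 0.7]
width: 87.3
now [600.5 294.3 150.6] psi 4.81 w 87.3 F [ 0.3 -0.2  0.7] t 21.1
1 rows: [[0.0006,0.0005,0.0003],[-0.0034,0.0008,0.0018]]  |s|=0.8 turn=0.0039
(array([318., 332.]), 606.8, 145.4, 807.5, 223.3, 5.0)
(array([327., 191.]), 603.2, 298.3, 133.1, 47.2, -85.1)
(array([201., 163.]), 480.0, 316.9, 131.6, 50.3, -85.3)
(array([ 74., 159.]), 355.8, 309.2, 133.4, 60.2, 89.9)
```

View pics/w12.png

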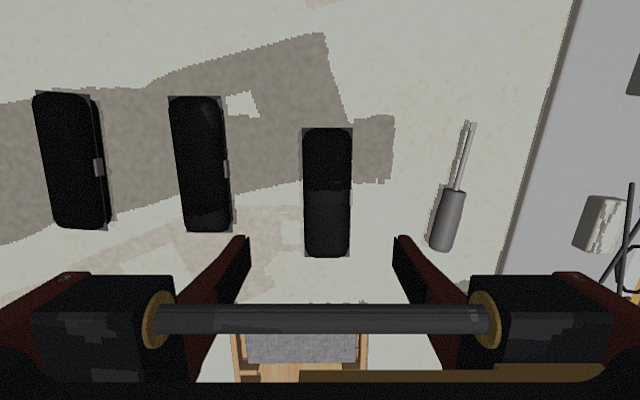

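```bash
python3 g.py 603 295 8 5 8; python3 -m crank '[[[0.022,0.0025,-0.0005],[0,0,0],0.0878],[[0.022,0,0],[0,0,0],0.0878],[[0.022,0,0],[0,0,0],0.0878],[[0.022,0,0],[0,0,0],0.0878],[[0.022,0,0],[0,0,0],0.0878],[[0.02,0,0],[0,0,0],0.0878],[[0.01,0,0],[0,0,0],0.0878],[[0.003,0,0],[0,0,0],0.0878]]';python3 g.py 603 295 8 5 1
```

```text
now [601.4 293.3 150.6] psi 4.7 w 87.5 F [0.1 0.7 0.4] t 21.15
8 rows: [[0.0178,0.0002,-0.0002],[-0.0007,0.0001,0.0002]]  |s|=17.8 turn=0.0007
t: 21.82
ee_pos: [603.6, 292.2, 5.9]
orientation: [1.147, 1.247, -1.154]
ft_force: [-0.4, 0.7, 0.6]
width: 87.5
now [603.6 292.2   5.9] psi 4.57 w 87.5 F [-0.4  0.7  0.6] t 21.82
1 rows: [[-0.0021,-0.0004,-0.0029],[-0.0074,0.0016,0.0039]]  |s|=3.6 turn=0.0085
```

```bash
python3 -m crank '[[[0,0,-0.002],[0,0,0],0.04],[[0,0,0],[0,0,0],0.04],[[0,0,0],[0,0,0],0.04],[[0,0,0],[0,0,0],0.04],[[0,0,0],[0,0,0],0.04],[[0,0,0],[0,0,0],0.04],[[0,0,0],[0,0,0],0.04],[[0,0,0],[0,0,0],0.04]]';python3 g.py 603 295 8 5 1
```

```text
t: 22.48
ee_pos: [604.9, 296.3, 9.4]
orientation: [1.149, 1.246, -1.147]
ft_force: [-0.2, 0.0, 5.3]
width: 50.1
now [604.9 296.3   9.4] psi 4.71 w 50.1 F [-0.2  0.   5.3] t 22.48
1 rows: [[0.0014,-0.0020,0.0011],[-0.0050,-0.0004,-0.0012]]  |s|=2.7 turn=0.0052
```

```bash
python3 -m crank '[[[-0.02,0,0],[0,0,0],0.04],[[-0.035,0,0],[0,0,0],0.04],[[-0.035,0,0],[0,0,0],0.04],[[0,0,0.005],[0.11,0,0],0.04],[[0,0,0.015],[0.11,0,0],0.04],[[0,0.01,0.015],[0.11,0,0],0.04],[[0,0.01,0.015],[0.11,0,0],0.04],[[0,0.01,0.015],[0.11,0,0],0.04]]';python3 g.py 588 97 85 -84.4 10
```

```text
t: 23.15
ee_pos: [622.4, 224.7, 98.4]
orientation: [1.548, 0.947, -1.549]
ft_force: [-0.8, -0.5, -1.4]
width: 49.8
now [622.4 224.7  98.4] psi -27.09 w 49.8 F [-0.8 -0.5 -1.4] t 23.15
10 rows: [[0.0013,0.0085,0.0109],[0.1000,0.0000,0.0000]]  |s|=13.9 turn=0.1000
```

```bash
python3 -m crank '[[[0.0013,0.0085,0.0109],[0.1,0,0],0.04],[[0.0013,0.0085,0.0109],[0.1,0,0],0.04],[[0.0013,0.0085,0.0109],[0.1,0,0],0.04],[[0.0013,0.0085,0.0109],[0.1,0,0],0.04],[[0.0013,0.0085,0.0109],[0.1,0,0],0.04],[[0.0013,0.0085,0.0109],[0.1,0,0],0.04],[[0.0013,0.0085,0.0109],[0.1,0,0],0.04],[[0.0013,0.0085,0.0109],[0.1,0,0],0.04]]';python3 g.py 588 97 70 -84.4 3
```

```text
t: 23.82
ee_pos: [605.2, 118.1, 87.7]
orientation: [2.061, 0.309, -2.062]
ft_force: [-0.4, -0.5, -1.4]
width: 49.9
now [605.2 118.1  87.7] psi -72.94 w 49.9 F [-0.4 -0.5 -1.4] t 23.82
3 rows: [[0.0059,0.0055,0.0072],[0.0666,0.0002,0.0000]]  |s|=10.8 turn=0.0666
```

```bash
python3 -m crank '[[[0.0059,0.0055,0.0072],[0.0666,0,0],0.04],[[0.0059,0.0055,0.0072],[0.0666,0,0],0.04],[[0.0059,0.0055,0.0072],[0.0666,0,0],0.04],[[0,0,0],[0,0,0],0.04],[[0,0,0],[0,0,0],0.04],[[0,0,0],[0,0,0],0.04],[[0,0,0],[0,0,0],0.04],[[0,0,0],[0,0,0],0.04]]';python3 g.py 588 97 70 -84.4 1;python3 - <<'E'
from meas import *
o,d=snap('wrist','w13.png'); np.save('w13.npy',np.array([o,d],dtype=object),allow_pickle=True)
E
```

```text
t: 24.48
ee_pos: [589.1, 98.3, 70.8]
orientation: [2.169, 0.113, -2.167]
ft_force: [-0.6, 0.8, -1.0]
width: 49.9
now [589.1  98.3  70.8] psi -84.02 w 49.9 F [-0.6  0.8 -1. ] t 24.48
1 rows: [[0.0008,0.0011,0.0013],[0.0066,-0.0009,0.0001]]  |s|=1.9 turn=0.0067
```

View pics/w13.png

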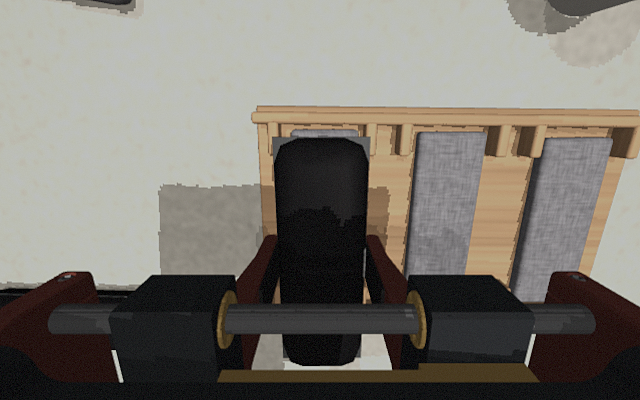

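Run:
```python
from meas import *
o,d=np.load('w13.npy',allow_pickle=True);c=cam(o,d); Rt=cv2.Rodrigues(np.array(o['orientation']))[0]
t=lambda u,z:(Rt.T@(ray(c,u,z)-o['ee_pos'])).round(1)
z=o['ee_pos'][2]-9.4+34
print('case',t((273,138),z),t((369,138),z),t((360,364),z),t((284,364),z))
print('rail in',t((322,124),24))
im=cv2.imread('pics/w13.png'); cv2.imwrite('pics/w13b.png',cv2.convertScaleAbs(cv2.resize(im[90:180,230:430],None,fx=4,fy=4,interpolation=cv2.INTER_CUBIC),alpha=1.3))
```

```text
case [-24.5 -22.4 -67.9] [-24.5  22.3 -67.9] [-24.7  23.1  63.2] [-24.7 -22.1  63.2]
rail in [ 46.9   0.7 -73.3]
```

View pics/w13b.png

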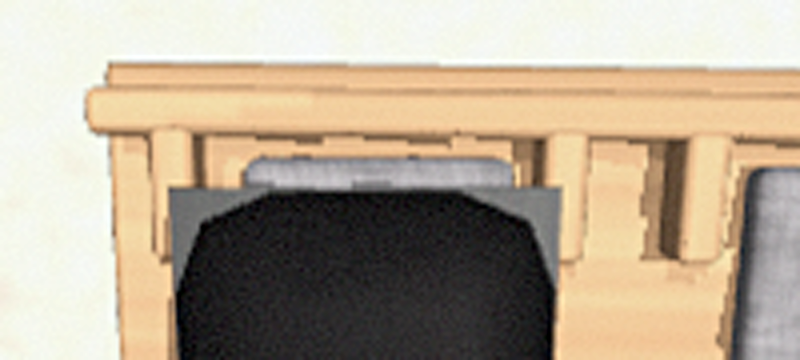

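```bash
python3 -m crank '[[[0.005,0.0005,0.004],[0.005,0,0],0.04],[[0.008,0,0],[0,0,0],0.04],[[0.008,0,0],[0,0,0],0.04],[[0.008,0,0],[0,0,0],0.04],[[0.006,0,0],[0,0,0],0.04],[[0.005,0,0],[0,0,0],0.04],[[0.002,0,0],[0,0,0],0.04],[[0,0,0],[0,0,0],0.04]]'; python3 g.py 585 97 27 -84.4 1
```

```text
t: 25.2
ee_pos: [584.4, 96.8, 27.9]
orientation: [2.17, 0.106, -2.172]
ft_force: [-0.3, -0.3, -1.0]
width: 50.0
now [584.4  96.8  27.9] psi -84.38 w 50.0 F [-0.3 -0.3 -1. ] t 25.2
1 rows: [[0.0009,-0.0001,-0.0006],[0.0003,0.0009,-0.0000]]  |s|=1.1 turn=0.0009
```

```bash
python3 -m crank '[[[0.001,0,0],[0,0,0],0.04],[[0,0,0],[0,0,0],0.068],[[0,0,0],[0,0,0],0.068],[[0,0,0],[0,0,0],0.068],[[-0.01,0,0],[0,0,0],0.068],[[-0.025,0,0],[0,0,0],0.068],[[-0.03,0,0],[0,0,0],0.068],[[-0.03,0,0],[0,0,0],0.068]]'
python3 - <<'E'
from meas import *
o,d=snap('wrist','w14.png')
E
python3 g.py 479 312 125 5 14
```

```text
t: 25.87
ee_pos: [584.2, 96.8, 123.9]
orientation: [2.17, 0.106, -2.172]
ft_force: [0.2, 0.1, -0.3]
width: 68.1
now [587.9  97.4 130.1] psi -84.38 w 67.9 F [1.9 0.8 3.1] t 25.92
14 rows: [[0.0004,-0.0179,-0.0066],[-0.1114,-0.0005,-0.0004]]  |s|=19.1 turn=0.1114
```

View pics/w14.png

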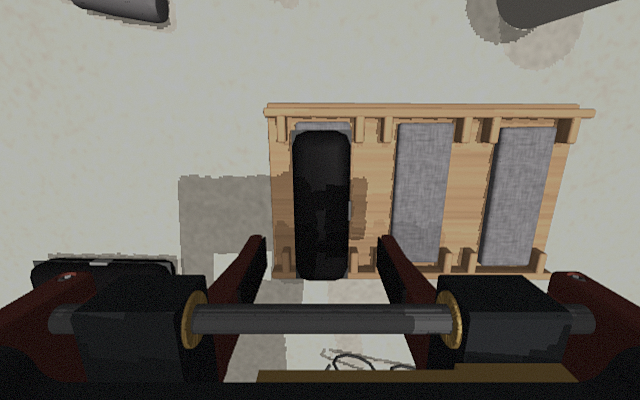

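Run:
```python
from meas import *
o=ctrl.get_obs();d=vision.get_image('wrist');c=cam(o,d);cv2.imwrite('pics/w15.png',d['img'])
im=d['img']; m=black(im); m[285:]=0
for r in rects(d,m,800,52,c): print(r)
g=lambda u,z: ray(c,u,z).round(1)
print(o['ee_pos'].round(1))
cv2.imwrite('pics/w15b.png',cv2.resize(im[95:290,255:385],None,fx=3,fy=3,interpolation=cv2.INTER_CUBIC))
```

```text
(array([118., 273.]), 510.4, 278.7, 157.6, 25.0, -84.4)
(array([396., 264.]), 537.9, 24.2, 68.4, 33.9, 45.9)
(array([246., 264.]), 525.3, 159.3, 67.8, 34.2, -33.6)
(array([321., 209.]), 585.6, 96.9, 133.1, 46.9, 5.8)
[587.9  97.4 130.1]
```

View pics/w15b.png

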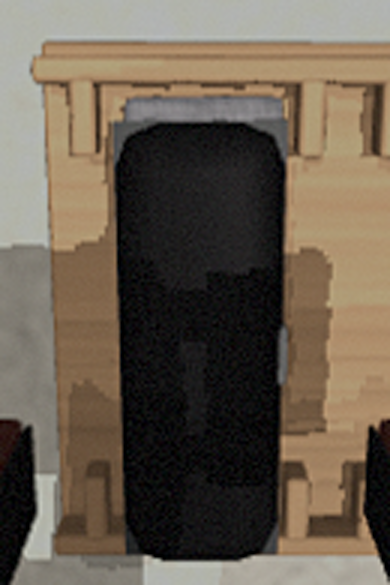

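```bash
python3 -m crank '[[[0.0004,-0.0179,-0.0066],[-0.111,0,0],0.0878],[[0.0004,-0.0179,-0.0066],[-0.111,0,0],0.0878],[[0.0004,-0.0179,-0.0066],[-0.111,0,0],0.0878],[[0.0004,-0.0179,-0.0066],[-0.111,0,0],0.0878],[[0.0004,-0.0179,-0.0066],[-0.111,0,0],0.0878],[[0.0004,-0.0179,-0.0066],[-0.111,0,0],0.0878],[[0.0004,-0.0179,-0.0066],[-0.111,0,0],0.0878],[[0.0004,-0.0179,-0.0066],[-0.111,0,0],0.0878]]'; python3 g.py 479 312 100 5 7
```

```text
t: 26.63
ee_pos: [564.7, 244.2, 119.2]
orientation: [1.622, 0.877, -1.622]
ft_force: [-0.3, 0.6, -0.4]
width: 88.2
now [564.7 244.2 119.2] psi -33.19 w 88.2 F [-0.3  0.6 -0.4] t 26.63
7 rows: [[0.0027,-0.0148,-0.0058],[-0.0952,-0.0000,-0.0000]]  |s|=16.1 turn=0.0952
```

```bash
python3 -m crank '[[[0.0027,-0.0148,-0.0058],[-0.0952,0,0],0.0878],[[0.0027,-0.0148,-0.0058],[-0.0952,0,0],0.0878],[[0.0027,-0.0148,-0.0058],[-0.0952,0,0],0.0878],[[0.0027,-0.0148,-0.0058],[-0.0952,0,0],0.0878],[[0.0027,-0.0148,-0.0058],[-0.0952,0,0],0.0878],[[0.0027,-0.0148,-0.0058],[-0.0952,0,0],0.0878],[[0.0027,-0.0148,-0.0058],[-0.0952,0,0],0.0878],[[0,0,0],[0,0,0],0.0878]]'
python3 - <<'E'
from meas import *
o,d=snap('wrist','w16.png'); c=cam(o,d)
m=black(d['img']); m[300:]=0
for r in rects(d,m,800,34,c): print(r)
o,d=snap('top','top16.png'); c=cam(o,d)
for r in rects(d,black(d['img']),300,34,c): print('top',r)
E
python3 g.py 479 312 9 5 6
```

```text
t: 27.3
ee_pos: [476.4, 311.6, 99.6]
orientation: [1.142, 1.25, -1.147]
ft_force: [-1.2, -0.1, 0.5]
width: 88.0
(array([531., 288.]), 672.5, 263.4, 126.7, 27.6, 5.2)
(array([230., 267.]), 398.9, 252.3, 73.3, 25.9, 67.8)
(array([417., 267.]), 562.6, 269.5, 74.0, 35.4, -57.6)
(array([321., 203.]), 473.4, 317.2, 133.2, 46.8, -85.3)
(array([144., 234.]), 326.5, 274.6, 214.4, 100.5, 58.3)
top (array([193., 303.]), 343.8, 287.8, 110.4, 59.5, -76.4)
top (array([183., 229.]), 524.0, 319.2, 189.5, 105.6, 31.9)
top (array([280., 202.]), 584.8, 96.8, 139.8, 50.1, 5.8)
top (array([435., 195.]), 609.1, -275.6, 109.7, 39.8, 15.6)
top (array([320.,  10.]), 1075.0, 10.6, 1617.2, 34.2, 90.0)
now [479.3 311.5 100.4] psi 4.61 w 87.4 F [ 0.2 -0.  -0.9] t 27.4
6 rows: [[0.0152,-0.0000,-0.0001],[-0.0011,0.0000,0.0000]]  |s|=15.2 turn=0.0011
```

View pics/w16.png

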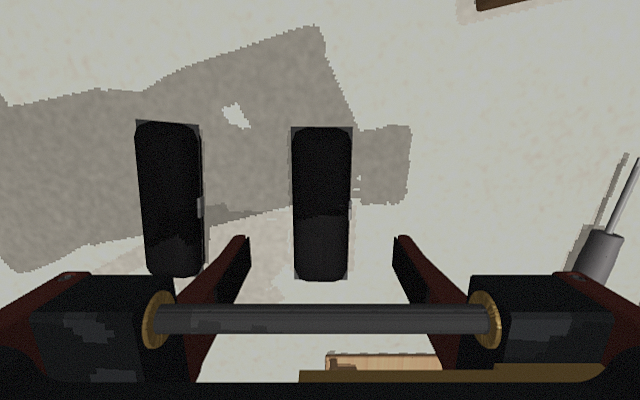

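```bash
python3 -m crank '[[[0.02,-0.002,-0.0015],[0,0,0],0.0878],[[0.02,-0.001,0],[0,0,0],0.0878],[[0.02,0,0],[0,0,0],0.0878],[[0.018,0,0],[0,0,0],0.0878],[[0.01,0,0],[0,0,0],0.0878],[[0.003,0,0],[0,0,0],0.0878],[[0,0,0],[0,0,0],0.06],[[0,0,0],[0,0,0],0.04]]';python3 g.py 476 313 9 5 1;python3 -m crank '[[[0,0,0],[0,0,0],0.04],[[0,0,0],[0,0,0],0.04],[[0,0,0],[0,0,0],0.04],[[0,0,0],[0,0,0],0.04],[[0,0,0],[0,0,0],0.04],[[0,0,0],[0,0,0],0.04],[[0,0,0],[0,0,0],0.04],[[0,0,0],[0,0,0],0.04]]';python3 g.py 476 313 9 5 1
```

```text
t: 28.07
ee_pos: [477.2, 312.8, 10.0]
orientation: [1.15, 1.246, -1.149]
ft_force: [-0.5, 1.1, -0.0]
width: 77.5
now [477.2 312.8  10. ] psi 4.62 w 77.5 F [-0.5  1.1 -0. ] t 28.07
1 rows: [[0.0010,-0.0011,-0.0003],[-0.0066,-0.0004,-0.0009]]  |s|=1.5 turn=0.0066
t: 28.73
ee_pos: [476.6, 312.8, 9.9]
orientation: [1.149, 1.247, -1.148]
ft_force: [-0.7, -0.4, 6.7]
width: 50.0
now [476.6 312.8   9.9] psi 4.68 w 50.0 F [-0.7 -0.4  6.7] t 28.73
1 rows: [[0.0009,-0.0006,-0.0002],[-0.0056,-0.0003,-0.0005]]  |s|=1.1 turn=0.0056
```

```bash
python3 -m crank '[[[-0.02,0,0],[0,0,0],0.04],[[-0.035,0,0],[0,0,0],0.04],[[-0.035,0,0],[0,0,0],0.04],[[-0.005,0,0.01],[0.1,0,0],0.04],[[0,0,0.02],[0.1,0,0],0.04],[[0,0,0.025],[0.1,0,0],0.04],[[0,0.01,0.025],[0.1,0,0],0.04],[[0,0.01,0.025],[0.1,0,0],0.04]]';python3 g.py 594 2 100 -84.4 11
```

```text
t: 29.4
ee_pos: [479.7, 203.6, 104.4]
orientation: [1.513, 0.979, -1.513]
ft_force: [1.3, -0.4, -1.5]
width: 49.8
now [479.7 203.6 104.4] psi -24.19 w 49.8 F [ 1.3 -0.4 -1.5] t 29.4
11 rows: [[0.0004,0.0218,0.0034],[0.0955,-0.0000,-0.0000]]  |s|=22.1 turn=0.0955
```

```bash
python3 -m crank '[[[0,0.0218,0.0034],[0.0955,0,0],0.04],[[0,0.0218,0.0034],[0.0955,0,0],0.04],[[0,0.0218,0.0034],[0.0955,0,0],0.04],[[0,0.0218,0.0034],[0.0955,0,0],0.04],[[0,0.0218,0.0034],[0.0955,0,0],0.04],[[0,0.0218,0.0034],[0.0955,0,0],0.04],[[0,0.0218,0.0034],[0.0955,0,0],0.04],[[0,0.0218,0.0034],[0.0955,0,0],0.04]]';python3 g.py 594 2 75 -84.4 4
```

```text
t: 30.07
ee_pos: [586.5, 67.7, 104.0]
orientation: [2.011, 0.391, -2.011]
ft_force: [0.3, -0.7, -0.2]
width: 49.7
now [586.5  67.7 104. ] psi -68.01 w 49.7 F [ 0.3 -0.7 -0.2] t 30.07
4 rows: [[0.0073,0.0164,0.0027],[0.0715,0.0000,0.0000]]  |s|=18.1 turn=0.0715
```

```bash
python3 -m crank '[[[0,0.0164,0.0027],[0.0715,0,0],0.04],[[0.005,0.0164,0.0027],[0.0715,0,0],0.04],[[0.012,0.0164,0.0027],[0.0715,0,0],0.04],[[0.012,0.0164,0.0027],[0.0715,0,0],0.04],[[0,0,0],[0,0,0],0.04],[[0,0,0],[0,0,0],0.04],[[0,0,0],[0,0,0],0.04],[[0,0,0],[0,0,0],0.04]]';python3 g.py 594 2 75 -84.4 1;python3 - <<'E'
from meas import *
o,d=snap('wrist','w17.png');np.save('w17.npy',np.array([o,d],dtype=object),allow_pickle=True)
E
```

```text
t: 30.73
ee_pos: [594.2, 3.6, 75.9]
orientation: [2.169, 0.113, -2.167]
ft_force: [1.2, 0.6, -0.6]
width: 49.9
now [594.2   3.6  75.9] psi -84.02 w 49.9 F [ 1.2  0.6 -0.6] t 30.73
1 rows: [[0.0009,0.0016,0.0003],[0.0066,-0.0008,0.0001]]  |s|=1.9 turn=0.0066
```

View pics/w17.png

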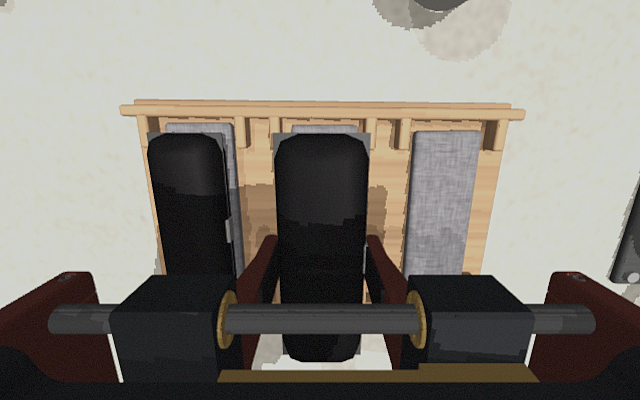

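Run:
```python
from meas import *
o,d=np.load('w17.npy',allow_pickle=True);c=cam(o,d); Rt=cv2.Rodrigues(np.array(o['orientation']))[0]
t=lambda u,z:(Rt.T@(ray(c,u,z)-o['ee_pos'])).round(1)
z=o['ee_pos'][2]-10+34
print('case',t((273,134),z),t((369,134),z),t((360,361),z),t((284,361),z))
print('rail in',t((322,119),24),'lugs',t((279,135),24),t((367,135),24))
im=cv2.imread('pics/w17.png'); cv2.imwrite('pics/w17b.png',cv2.convertScaleAbs(cv2.resize(im[90:180,230:430],None,fx=4,fy=4,interpolation=cv2.INTER_CUBIC),alpha=1.3))
```

```text
case [-23.9 -22.4 -69.7] [-23.9  22.3 -69.7] [-24.   23.1  61.6] [-24.  -22.1  61.6]
rail in [ 52.    0.7 -76.7] lugs [ 51.9 -30.4 -65.6] [ 51.9  33.3 -65.6]
```

View pics/w17b.png

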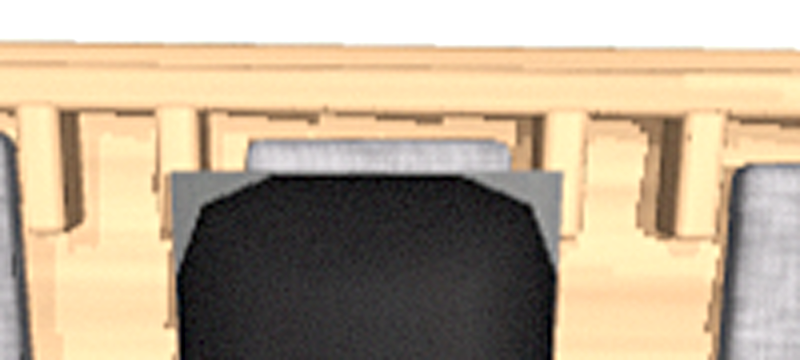

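```bash
python3 -m crank '[[[0.007,0.001,0.003],[0.005,0,0],0.04],[[0.009,0,0],[0,0,0],0.04],[[0.009,0,0],[0,0,0],0.04],[[0.009,0,0],[0,0,0],0.04],[[0.006,0,0],[0,0,0],0.04],[[0.005,0,0],[0,0,0],0.04],[[0.002,0,0],[0,0,0],0.04],[[0,0,0],[0,0,0],0.04]]'; python3 g.py 591 2 28 -84.4 1
```

```text
t: 31.45
ee_pos: [590.7, 1.6, 28.1]
orientation: [2.171, 0.106, -2.172]
ft_force: [-0.4, -0.3, -3.2]
width: 49.4
now [590.7   1.6  28.1] psi -84.41 w 49.4 F [-0.4 -0.3 -3.2] t 31.45
1 rows: [[0.0001,-0.0004,-0.0003],[-0.0002,0.0008,0.0001]]  |s|=0.5 turn=0.0009
```

```bash
python3 -m crank '[[[0,0,0],[0,0,0],0.068],[[0,0,0],[0,0,0],0.068],[[0,0,0],[0,0,0],0.068],[[0,0,0],[0,0,0],0.068],[[-0.01,0,0],[0,0,0],0.068],[[-0.025,0,0],[0,0,0],0.068],[[-0.03,0,0],[0,0,0],0.068],[[-0.03,0,0],[0,0,0],0.068]]'
python3 - <<'E'
from meas import *
vision.get_image('wrist');o,d=snap('wrist','w18.png');c=cam(o,d)
m=black(d['img']);m[285:]=0
for r in rects(d,m,1500,52,c): print(r)
o,d=snap('top','top18.png')
E
python3 g.py 345 300 125 5 16
```

```text
t: 32.12
ee_pos: [590.4, 1.5, 124.6]
orientation: [2.17, 0.106, -2.173]
ft_force: [0.6, 0.4, 0.2]
width: 67.8
(array([320., 206.]), 594.0, 1.7, 131.9, 47.0, 5.6)
(array([204., 234.]), 579.6, 125.6, 149.5, 139.7, -84.5)
now [593.    1.5 126.6] psi -84.42 w 68.4 F [-0.7 -0.3  0.6] t 32.27
16 rows: [[0.0001,-0.0266,-0.0036],[-0.0975,-0.0003,-0.0003]]  |s|=26.9 turn=0.0975
```

View pics/w18.png

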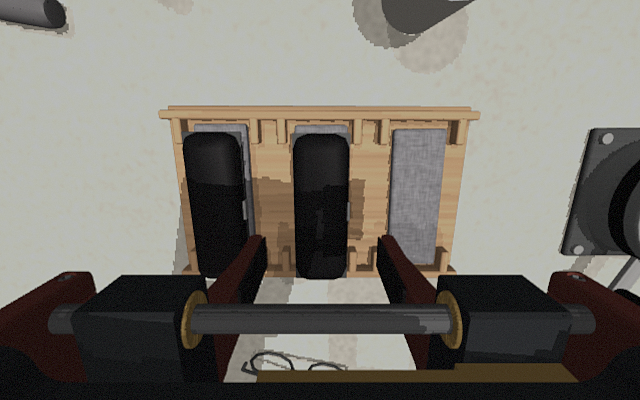

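View pics/top18.png

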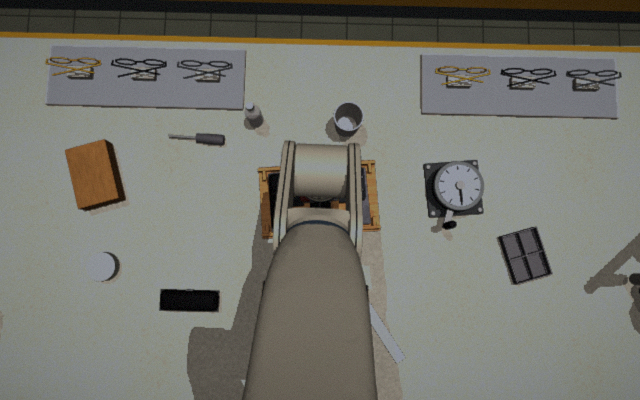

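```bash
python3 g.py 347 305 120 1.3 16; python3 -m crank '[[[0,-0.0266,-0.0036],[-0.0945,0,0],0.0878],[[0,-0.0266,-0.0036],[-0.0945,0,0],0.0878],[[0,-0.0266,-0.0036],[-0.0945,0,0],0.0878],[[0,-0.0266,-0.0036],[-0.0945,0,0],0.0878],[[0,-0.0266,-0.0036],[-0.0945,0,0],0.0878],[[0,-0.0266,-0.0036],[-0.0945,0,0],0.0878],[[0,-0.0266,-0.0036],[-0.0945,0,0],0.0878],[[0,-0.0266,-0.0036],[-0.0945,0,0],0.0878]]'; python3 g.py 347 305 100 1.3 8
```

```text
now [593.    1.5 126.6] psi -84.42 w 68.4 F [-0.7 -0.3  0.6] t 32.27
16 rows: [[0.0004,-0.0267,-0.0032],[-0.0935,-0.0003,-0.0003]]  |s|=26.8 turn=0.0935
t: 32.93
ee_pos: [529.1, 203.3, 122.4]
orientation: [1.711, 0.783, -1.713]
ft_force: [0.1, 0.1, 0.9]
width: 88.2
now [529.1 203.3 122.4] psi -40.83 w 88.2 F [0.1 0.1 0.9] t 32.93
8 rows: [[0.0028,-0.0265,-0.0032],[-0.0919,0.0001,0.0001]]  |s|=26.8 turn=0.0919
```

```bash
python3 -m crank '[[[0.0028,-0.0265,-0.0032],[-0.0919,0,0],0.0878],[[0.0028,-0.0265,-0.0032],[-0.0919,0,0],0.0878],[[0.0028,-0.0265,-0.0032],[-0.0919,0,0],0.0878],[[0.0028,-0.0265,-0.0032],[-0.0919,0,0],0.0878],[[0.0028,-0.0265,-0.0032],[-0.0919,0,0],0.0878],[[0.0028,-0.0265,-0.0032],[-0.0919,0,0],0.0878],[[0.0028,-0.0265,-0.0032],[-0.0919,0,0],0.0878],[[0.0028,-0.0265,-0.0032],[-0.0919,0,0],0.0878]]'
python3 - <<'E'
from meas import *
vision.get_image('top');o,d=snap('wrist','w19.png');c=cam(o,d)
m=black(d['img']);m[300:]=0
for r in rects(d,m,1500,34,c): print(r)
E
python3 g.py 347 305 9 1.3 6
```

```text
t: 33.6
ee_pos: [346.9, 305.4, 100.2]
orientation: [1.192, 1.22, -1.194]
ft_force: [1.2, 0.6, -1.0]
width: 87.5
(array([498., 283.]), 505.7, 240.3, 220.8, 59.1, -11.5)
(array([145., 283.]), 175.6, 228.9, 224.7, 59.2, 15.2)
(array([325., 202.]), 342.7, 309.9, 133.3, 46.5, -89.7)
now [344.  304.1  99.6] psi 1.32 w 87.2 F [ 0.3 -0.8  0.4] t 33.7
6 rows: [[0.0151,0.0005,-0.0002],[0.0000,0.0006,0.0008]]  |s|=15.1 turn=0.0010
```

View pics/w19.png

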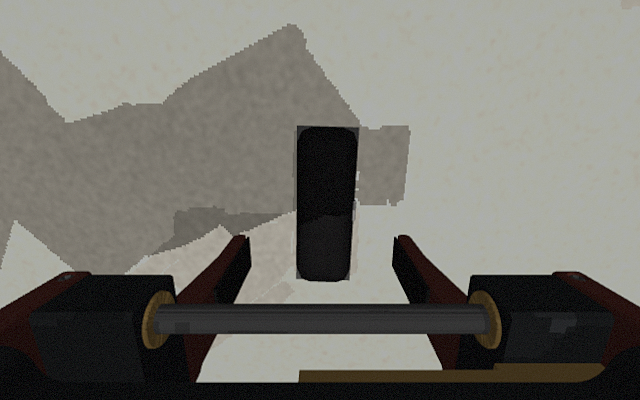

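Case C is centred between the fingers, with its top face at about (325,202).

```bash
python3 -m crank '[[[0.02,0.001,-0.001],[0,0,0],0.0878],[[0.02,0,-0.001],[0,0,0],0.0878],[[0.02,0,0],[0,0,0],0.0878],[[0.018,0,0],[0,0,0],0.0878],[[0.01,0,0],[0,0,0],0.0878],[[0.002,0,0],[0,0,0],0.0878],[[0,0,0],[0,0,0],0.06],[[0,0,0],[0,0,0],0.04]]';python3 -m crank '[[[0,0,0],[0,0,0],0.04],[[0,0,0],[0,0,0],0.04],[[0,0,0],[0,0,0],0.04],[[0,0,0],[0,0,0],0.04],[[0,0,0],[0,0,0],0.04],[[0,0,0],[0,0,0],0.04],[[0,0,0],[0,0,0],0.04],[[0,0,0],[0,0,0],0.04]]';python3 g.py 345 306 9 1 1
```

```text
t: 34.37
ee_pos: [350.0, 307.4, 11.3]
orientation: [1.197, 1.217, -1.196]
ft_force: [-0.6, -0.7, 0.0]
width: 78.2
t: 35.03
ee_pos: [349.4, 307.3, 11.4]
orientation: [1.196, 1.218, -1.196]
ft_force: [-1.3, -0.3, 6.8]
width: 49.7
now [349.4 307.3  11.4] psi 1.02 w 49.7 F [-1.3 -0.3  6.8] t 35.03
1 rows: [[0.0024,-0.0044,0.0012],[0.0003,-0.0001,0.0000]]  |s|=5.2 turn=0.0003
```

```bash
python3 -m crank '[[[-0.02,0,0],[0,0,0],0.04],[[-0.035,0,0],[0,0,0],0.04],[[-0.035,0,0],[0,0,0],0.04],[[-0.015,0,0.01],[0.08,0,0],0.04],[[0,0,0.02],[0.09,0,0],0.04],[[0,0.01,0.03],[0.09,0,0],0.04],[[0,0.015,0.03],[0.09,0,0],0.04],[[0,0.015,0.03],[0.09,0,0],0.04]]';python3 g.py 604 -92 115 -84.4 15
```

```text
t: 35.7
ee_pos: [366.1, 179.4, 116.4]
orientation: [1.516, 0.977, -1.513]
ft_force: [0.3, -0.1, -0.6]
width: 49.6
now [366.1 179.4 116.4] psi -24.35 w 49.6 F [ 0.3 -0.1 -0.6] t 35.7
15 rows: [[0.0001,0.0251,-0.0016],[0.0699,-0.0001,-0.0000]]  |s|=25.2 turn=0.0699
```

```bash
python3 -m crank '[[[0,0.025,-0.0016],[0.07,0,0],0.04],[[0,0.025,-0.0016],[0.07,0,0],0.04],[[0,0.025,-0.0016],[0.07,0,0],0.04],[[0,0.025,-0.0016],[0.07,0,0],0.04],[[0,0.025,-0.0016],[0.07,0,0],0.04],[[0,0.025,-0.0016],[0.07,0,0],0.04],[[0,0.025,-0.0016],[0.07,0,0],0.04],[[0,0.025,-0.0016],[0.07,0,0],0.04]]';python3 g.py 604 -92 110 -84.4 8
```

```text
t: 36.37
ee_pos: [529.5, 67.1, 115.9]
orientation: [1.889, 0.569, -1.888]
ft_force: [-0.9, 1.4, -0.8]
width: 49.8
now [529.5  67.1 115.9] psi -56.46 w 49.8 F [-0.9  1.4 -0.8] t 36.37
8 rows: [[0.0007,0.0221,-0.0015],[0.0610,-0.0000,-0.0000]]  |s|=22.2 turn=0.0610
```

```bash
python3 -m crank '[[[0,0.0221,-0.0015],[0.061,0,0],0.04],[[0,0.0221,-0.0015],[0.061,0,0],0.04],[[0,0.0221,-0.0015],[0.061,0,0],0.04],[[0,0.0221,-0.0015],[0.061,0,0],0.04],[[0,0.0221,-0.0015],[0.061,0,0],0.04],[[0,0.0221,-0.0015],[0.061,0,0],0.04],[[0.01,0.0221,-0.0015],[0.061,0,0],0.04],[[0.02,0.0221,-0.0015],[0.061,0,0],0.04]]';python3 -m crank '[[[0.01,0,0],[0,0,0],0.04],[[0,0,0],[0,0,0],0.04],[[0,0,0],[0,0,0],0.04],[[0,0,0],[0,0,0],0.04],[[0,0,0],[0,0,0],0.04],[[0,0,0],[0,0,0],0.04],[[0,0,0],[0,0,0],0.04],[[0,0,0],[0,0,0],0.04]]'; python3 g.py 604 -92 75 -84.4 1;python3 - <<'E'
from meas import *
o,d=snap('wrist','w20.png');np.save('w20.npy',np.array([o,d],dtype=object),allow_pickle=True)
E
```

```text
t: 37.03
ee_pos: [606.1, -91.9, 87.7]
orientation: [2.176, 0.105, -2.165]
ft_force: [0.4, -0.6, -2.3]
width: 49.9
t: 37.7
ee_pos: [604.0, -90.1, 76.5]
orientation: [2.17, 0.11, -2.168]
ft_force: [0.2, -0.9, -1.2]
width: 49.9
now [604.  -90.1  76.5] psi -84.19 w 49.9 F [ 0.2 -0.9 -1.2] t 37.7
1 rows: [[0.0015,0.0018,0.0002],[0.0036,-0.0008,-0.0002]]  |s|=2.4 turn=0.0037
```

View pics/w20.png

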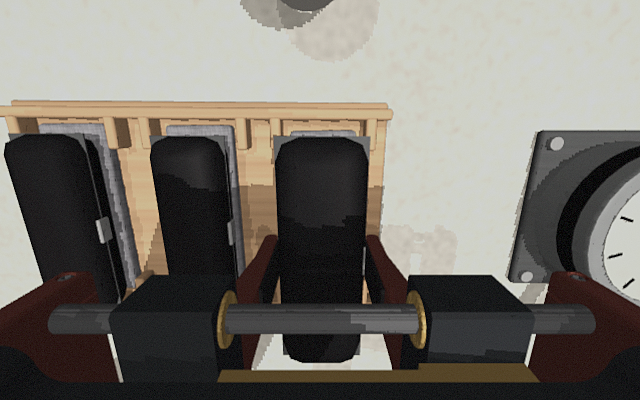

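Run:
```python
from meas import *
o,d=np.load('w20.npy',allow_pickle=True);c=cam(o,d); Rt=cv2.Rodrigues(np.array(o['orientation']))[0]
t=lambda u,z:(Rt.T@(ray(c,u,z)-o['ee_pos'])).round(1)
z=o['ee_pos'][2]-11.4+34
print('case',t((274,136),z),t((369,136),z),t((360,362),z),t((284,362),z))
print('rail in',t((322,122),24))
im=cv2.imread('pics/w20.png'); cv2.imwrite('pics/w20b.png',cv2.convertScaleAbs(cv2.resize(im[90:180,230:430],None,fx=4,fy=4,interpolation=cv2.INTER_CUBIC),alpha=1.3))
```

```text
case [-22.6 -22.2 -68.7] [-22.5  22.6 -68.7] [-22.6  23.4  63.8] [-22.7 -22.4  63.7]
rail in [ 52.6   0.7 -74.6]
```

View pics/w20b.png

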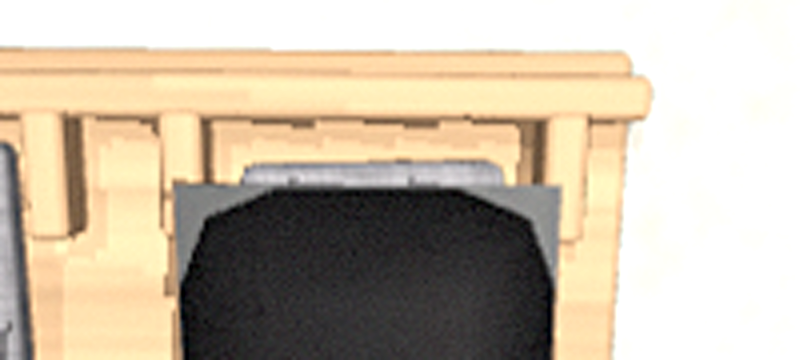

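```bash
python3 -m crank '[[[0.007,0.0015,0.003],[0.003,0,0],0.04],[[0.009,0,0],[0,0,0],0.04],[[0.009,0,0],[0,0,0],0.04],[[0.008,0,0],[0,0,0],0.04],[[0.006,0,0],[0,0,0],0.04],[[0.005,0,0],[0,0,0],0.04],[[0.002,0,0],[0,0,0],0.04],[[0,0,0],[0,0,0],0.04]]'; python3 g.py 601 -92 29.5 -84.4 1
```

```text
t: 38.42
ee_pos: [601.3, -92.3, 31.6]
orientation: [2.172, 0.106, -2.171]
ft_force: [-5.2, 1.7, 17.0]
width: 49.6
now [601.3 -92.3  31.6] psi -84.42 w 49.6 F [-5.2  1.7 17. ] t 38.42
1 rows: [[0.0021,-0.0003,0.0003],[-0.0003,-0.0004,0.0002]]  |s|=2.1 turn=0.0005
```

Run:
```python
from meas import *
o,d=snap('wrist','w21.png');c=cam(o,d); cv2.imwrite('pics/w21b.png',cv2.convertScaleAbs(cv2.resize(d['img'][90:290,230:430],None,fx=3,fy=3,interpolation=cv2.INTER_CUBIC),alpha=1.3))
o,d=snap('side','s21.png'); cv2.imwrite('pics/s21b.png',cv2.resize(d['img'][140:290,230:430],None,fx=4,fy=4,interpolation=cv2.INTER_CUBIC))
print(ctrl.get_obs()['ft_force'],ctrl.get_obs()['ee_pos'])
```

```text
[-5.05289758  1.44878412 16.79115462] [601.3322813  -92.26742109  31.57026706]
```

View pics/w21b.png

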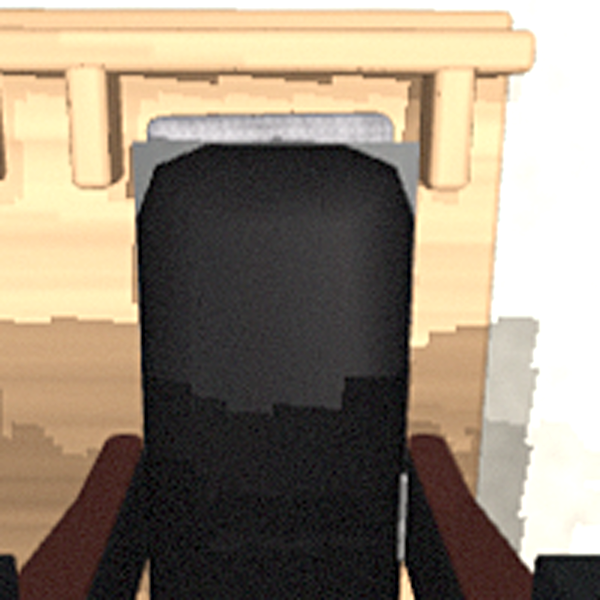

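View pics/s21b.png

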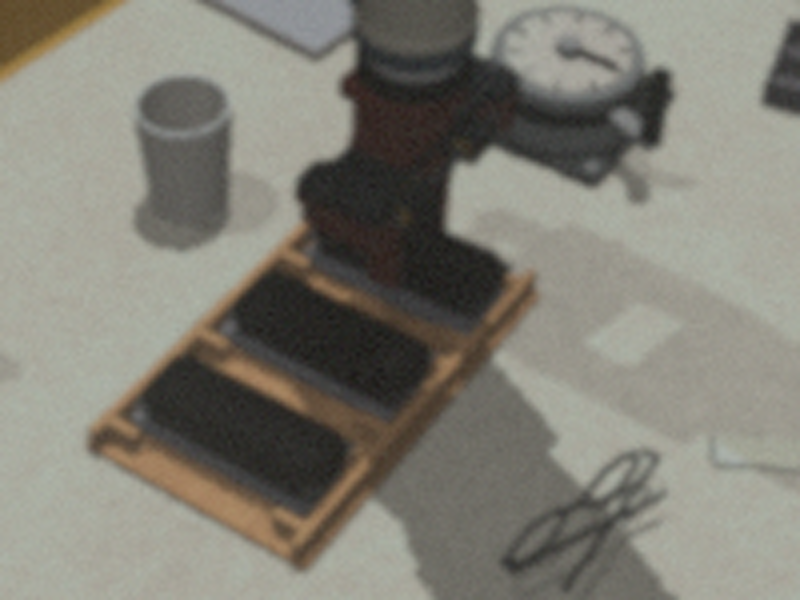

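Run:
```python
from meas import *
o,d=np.load('w20.npy',allow_pickle=True)
o=ctrl.get_obs();d=vision.get_image('wrist');c=cam(o,d); Rt=cv2.Rodrigues(np.array(o['orientation']))[0]
t=lambda u,z:(Rt.T@(ray(c,u,z)-o['ee_pos'])).round(1)
print('case',t((322,137.5),53),t((322,362),53),'rail in',t((322,114.5),24),'lugs',t((267,135),24),t((371,135),24),'sides',t((276,165),53),t((367,165),53))
cv2.imwrite('pics/w22.png',d['img'])
```

```text
case [-21.4   0.4 -68. ] [-21.5   0.5  64.9] rail in [  7.6   0.5 -79. ] lugs [  7.6 -31.  -67.7] [  7.6  28.6 -67.7] sides [-21.4 -22.1 -54.9] [-21.4  22.5 -54.9]
```

View pics/w22.png

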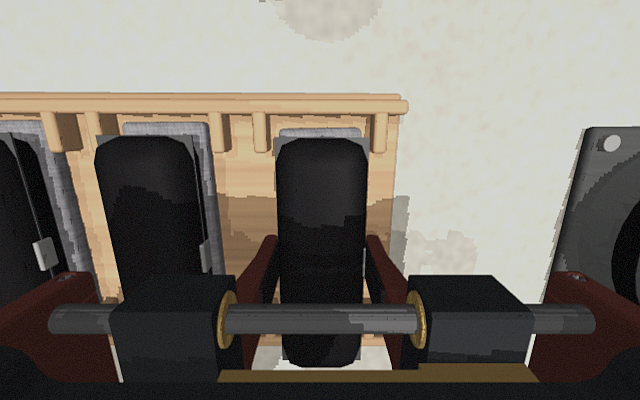

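```bash
python3 -m crank '[[[-0.001,0,-0.001],[0,0,0],0.04],[[0,0,0],[0,0,0],0.068],[[0,0,0],[0,0,0],0.068],[[0,0,0],[0,0,0],0.068],[[-0.01,0,0],[0,0,0],0.068],[[-0.025,0,0],[0,0,0],0.068],[[-0.03,0,0],[0,0,0],0.068],[[-0.03,0,0],[0,0,0],0.068]]'
python3 - <<'E'
from meas import *
vision.get_image('top');o,d=snap('wrist','w23.png');c=cam(o,d)
m=black(d['img']);m[285:]=0
for r in rects(d,m,1500,52,c): print(r)
o,d=snap('side','s23.png'); cv2.imwrite('pics/s23b.png',cv2.resize(d['img'][140:290,230:430],None,fx=4,fy=4,interpolation=cv2.INTER_CUBIC))
E
python3 g.py 480 -200 180 -84.4 8
```

```text
t: 39.23
ee_pos: [601.3, -92.2, 126.8]
orientation: [2.17, 0.106, -2.173]
ft_force: [0.6, -0.2, -0.3]
width: 67.9
(array([320., 209.]), 601.6, -92.4, 134.9, 47.6, 5.3)
(array([164., 213.]), 587.7, 42.2, 143.2, 139.4, -84.4)
now [603.8 -92.6 129. ] psi -84.4 w 67.8 F [-1.  -0.2 -0.7] t 39.38
8 rows: [[-0.0064,0.0119,0.0167],[-0.0000,-0.0007,-0.0002]]  |s|=21.5 turn=0.0007
```

View pics/w23.png

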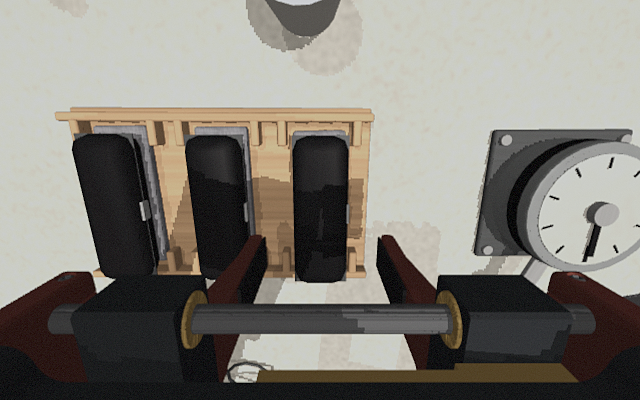

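View pics/s23b.png

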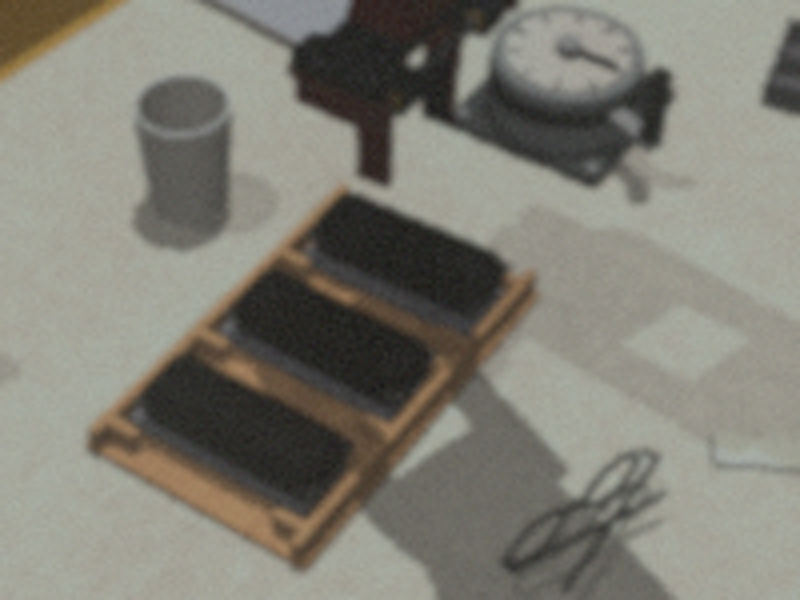

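```bash
python3 -m crank '[[[-0.0064,0.0119,0.0167],[0,0,0],0.06],[[-0.0064,0.0119,0.0167],[0,0,0],0.04],[[-0.0064,0.0119,0.0167],[0,0,0],0.0],[[-0.0064,0.0119,0.0167],[0,0,0],0.0],[[-0.0064,0.0119,0.0167],[0,0,0],0.0],[[-0.0064,0.0119,0.0167],[0,0,0],0.0],[[-0.0064,0.0119,0.0167],[0,0,0],0.0],[[-0.0064,0.0119,0.0167],[0,0,0],0.0]]'
python3 - <<'E'
from meas import *
o,d=snap('top','top24.png');c=cam(o,d)
for r in rects(d,black(d['img']),300,52,c): print('top',r)
cv2.imwrite('pics/top24b.png',cv2.resize(d['img'][140:260,230:500],None,fx=2.9,fy=2.9,interpolation=cv2.INTER_CUBIC))
vision.get_image('top');o,d=snap('wrist','w24.png')
o,d=snap('side','s24.png');c=cam(o,d); cv2.imwrite('pics/s24b.png',cv2.resize(d['img'][180:290,240:380],None,fx=5,fy=5,interpolation=cv2.INTER_CUBIC))
E
```

```text
t: 40.05
ee_pos: [476.6, -200.2, 176.3]
orientation: [2.17, 0.107, -2.174]
ft_force: [0.0, -0.0, -0.1]
width: 18.3
top (array([382., 378.]), 183.4, -148.5, 103.0, 31.2, -14.1)
top (array([401., 243.]), 510.2, -186.0, 168.8, 84.6, -21.1)
top (array([280., 202.]), 583.0, 95.3, 138.0, 49.2, 5.8)
top (array([319., 199.]), 590.5, 1.9, 137.7, 48.2, 5.7)
top (array([358., 196.]), 599.1, -90.6, 136.7, 50.2, 6.5)
top (array([320.,  10.]), 1065.6, 10.5, 1592.7, 33.7, 90.0)
```

View pics/top24b.png

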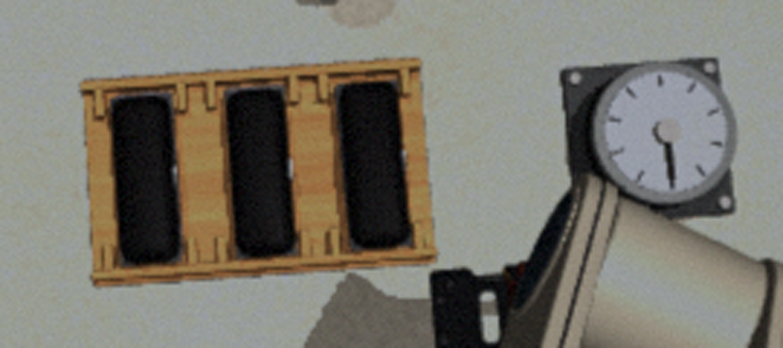

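View pics/w24.png

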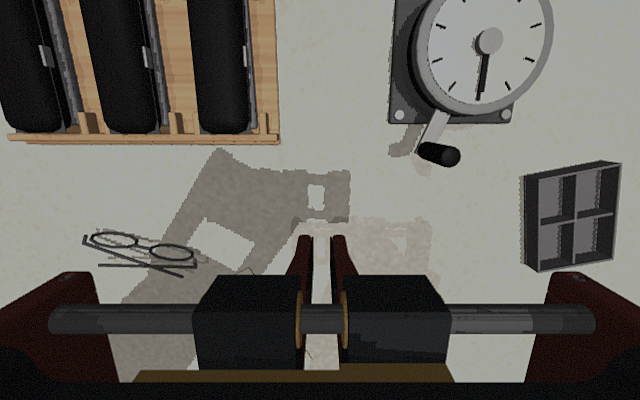

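View pics/s24b.png

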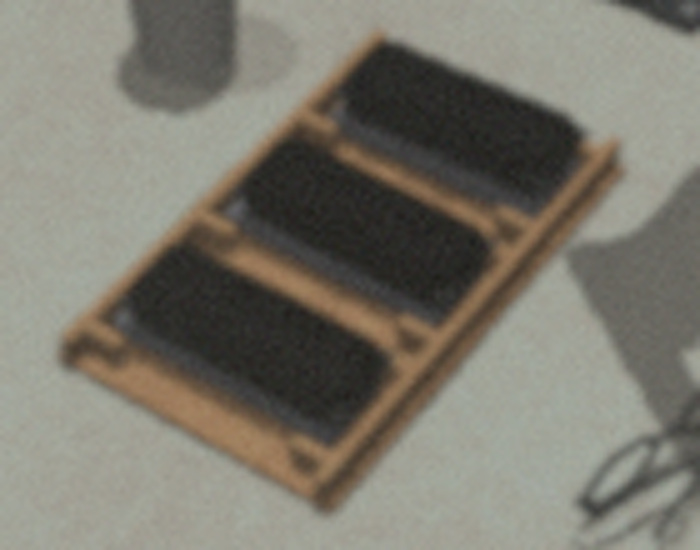

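Run:
```python
from meas import *
o=ctrl.get_obs();d=vision.get_image('wrist');c=cam(o,d);im=d['img'];print(o['ee_pos'].round(1),o['width'])
big=cv2.convertScaleAbs(cv2.resize(im[0:180,370:570],None,fx=3.3,fy=3.3,interpolation=cv2.INTER_CUBIC),alpha=1.8); cv2.imwrite('pics/w25b.png',big)
h=ray(c,(489,41),69);g=ray(c,(452,156),105); print(h.round(1),g.round(1),np.linalg.norm((h-g)[:2]))
print('foot corners',[ray(c,u,8).round(1).tolist() for u in [(388,122),(520,123)]])
o,d=snap('top','top25.png');c=cam(o,d);im=d['img']
cv2.imwrite('pics/t25b.png',cv2.convertScaleAbs(cv2.resize(im[150:250,410:500],None,fx=6,fy=6,interpolation=cv2.INTER_CUBIC),alpha=1.6))
```

```text
[ 477.9 -200.   176.6] 2.2650430152882817
[ 630.2 -326.4   69. ] [ 536.  -300.5  105. ] 97.67930409046618
foot corners [[558.6, -266.5, 8.0], [571.6, -412.0, 8.0]]
```

View pics/w25b.png

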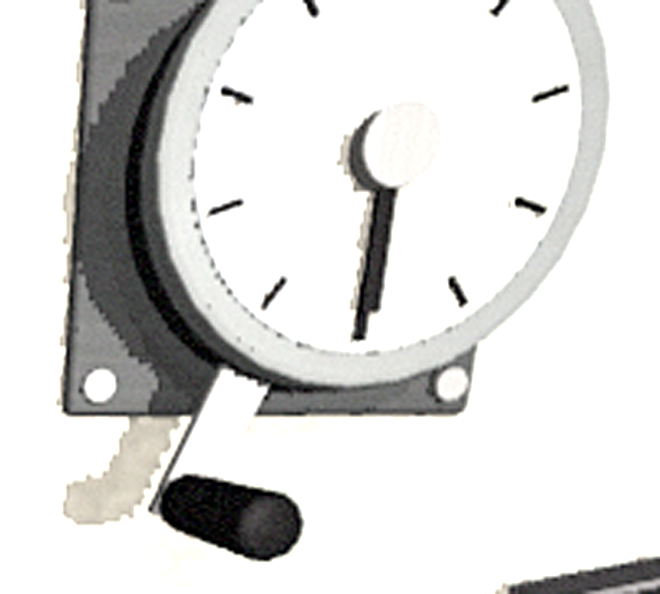

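View pics/t25b.png

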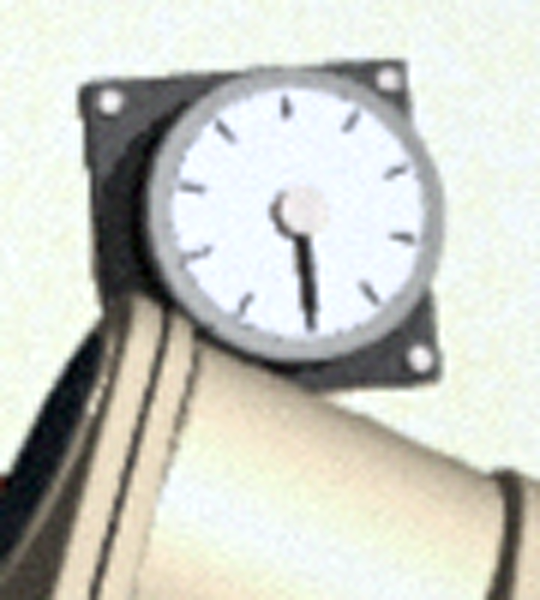

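```bash
python3 g.py 543 -270.6 150 -107 5
```

```text
now [ 478.5 -199.5  176.5] psi -84.39 w 0.1 F [ 0.2  0.  -0.2] t 40.35
5 rows: [[0.0053,0.0135,-0.0138],[0.0789,0.0001,0.0001]]  |s|=20.0 turn=0.0789
```

```bash
python3 -m crank '[[[0.0053,0.0135,-0.0138],[0.0789,0,0],0],[[0.0053,0.0135,-0.0138],[0.0789,0,0],0],[[0.0053,0.0135,-0.0138],[0.0789,0,0],0],[[0.0053,0.0135,-0.0138],[0.0789,0,0],0],[[0.0053,0.0135,-0.0138],[0.0789,0,0],0],[[0,0,0],[0,0,0],0],[[0,0,0],[0,0,0],0],[[0,0,0],[0,0,0],0]]'; python3 g.py 543 -270.6 57 -107 5
python3 - <<'E'
from meas import *
o,d=snap('wrist','w26.png');c=cam(o,d);np.save('w26.npy',np.array([o,d],dtype=object),allow_pickle=True)
E
```

```text
t: 41.02
ee_pos: [542.2, -269.9, 150.0]
orientation: [-2.061, 0.305, 2.065]
ft_force: [0.3, 0.6, -0.0]
width: 0.7
now [ 542.2 -269.9  150. ] psi -106.87 w 0.7 F [ 0.3  0.6 -0. ] t 41.02
5 rows: [[0.0186,0.0001,-0.0002],[0.0005,0.0004,0.0001]]  |s|=18.6 turn=0.0006
```

View pics/w26.png

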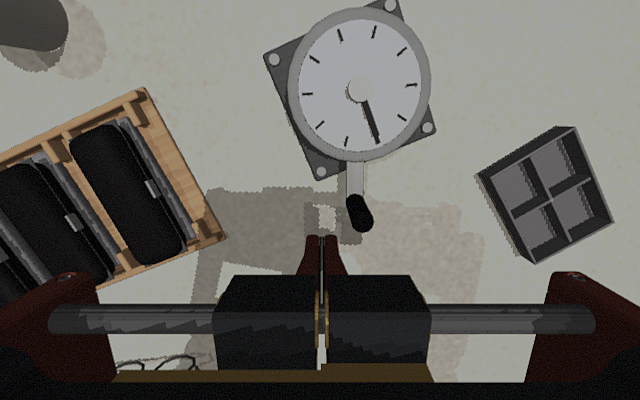

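```bash
python3 - <<'E'
from meas import *
o,d=np.load('w26.npy',allow_pickle=True);c=cam(o,d); Rt=cv2.Rodrigues(np.array(o['orientation']))[0]
for n,u,z in [('grip',(362,219),105),('hub',(357,89),69)]:
    w=ray(c,u,z); print(n,w.round(1),(Rt.T@(w-o['ee_pos'])).round(1))
E
python3 -m crank '[[[0.0186,0,0],[0,0,0],0],[[0.0186,0,0],[0,0,0],0],[[0.0186,0,0],[0,0,0],0],[[0.0186,0,0],[0,0,0],0],[[0.0186,0,0],[0,0,0],0],[[0,0,0],[0,0,0],0],[[0,0,0],[0,0,0],0],[[0,0,0],[0,0,0],0]]'; python3 g.py 543 -270.6 57 -107 5
```

```text
grip [ 536.6 -301.4  105. ] [44.9 31.8 -3.9]
hub [ 629.  -326.4   69. ] [ 80.8  29.  -99.6]
t: 41.73
ee_pos: [543.1, -270.9, 58.8]
orientation: [-2.063, 0.308, 2.061]
ft_force: [0.7, -0.2, -0.1]
width: 0.7
now [ 543.1 -270.9   58.8] psi -106.96 w 0.7 F [ 0.7 -0.2 -0.1] t 41.73
5 rows: [[0.0004,-0.0001,0.0000],[0.0001,-0.0002,-0.0000]]  |s|=0.4 turn=0.0003
```

```bash
cat > lev.py <<'E'
import sys,numpy as np
th,off=float(sys.argv[1]),float(sys.argv[2]); a=np.radians(163)+th
er=np.array([np.cos(a),np.sin(a)]);et=np.array([-np.sin(a),np.cos(a)])
p=np.array([630,-328])+100*er-off*et; print(*p.round(1),57,round(-107+np.degrees(th),2))
E
python3 lev.py 0.0 22.5; python3 g.py $(python3 lev.py 0.0 22.5) 2; python3 g.py $(python3 lev.py 0.70 22.5) 8
```

```text
540.9 -277.2 57 -107.0
now [ 543.1 -270.9   58.8] psi -106.96 w 0.7 F [ 0.7 -0.2 -0.1] t 41.73
2 rows: [[0.0009,0.0033,0.0001],[0.0004,-0.0005,-0.0001]]  |s|=3.4 turn=0.0006
now [ 543.1 -270.9   58.8] psi -106.96 w 0.7 F [ 0.7 -0.2 -0.1] t 41.73
8 rows: [[0.0002,0.0096,0.0019],[-0.0874,-0.0001,-0.0001]]  |s|=9.8 turn=0.0874
```

```bash
python3 -m crank '[[[0.001,0.0065,0],[0,0,0],0],[[0,0.0101,0.0017],[-0.1,0,0],0],[[0,0.0101,0.0017],[-0.1,0,0],0],[[0,0.0101,0.0017],[-0.1,0,0],0],[[0,0.0101,0.0017],[-0.1,0,0],0],[[0,0.0101,0.0017],[-0.1,0,0],0],[[0,0.0101,0.0017],[-0.1,0,0],0],[[0,0.0101,0.0017],[-0.1,0,0],0]]'; python3 g.py $(python3 lev.py 0.77 22.5) 1
python3 - <<'E'
from meas import *
o,d=snap('wrist','w27.png');c=cam(o,d); Rt=cv2.Rodrigues(np.array(o['orientation']))[0]
E
python3 g.py $(python3 lev.py 0.77 22.5) 1
```

```text
t: 42.4
ee_pos: [529.3, -347.2, 58.0]
orientation: [1.998, 0.413, -1.996]
ft_force: [0.5, 4.0, 0.9]
width: 0.6
now [ 529.3 -347.2   58. ] psi -66.62 w 0.6 F [0.5 4.  0.9] t 42.4
1 rows: [[0.0010,0.0065,0.0012],[-0.0653,-0.0008,-0.0002]]  |s|=6.7 turn=0.0653
now [ 529.8 -349.    58.1] psi -66.32 w 0.6 F [-1.4  1.4 -0.5] t 42.45
1 rows: [[0.0011,0.0046,0.0010],[-0.0600,-0.0012,-0.0019]]  |s|=4.8 turn=0.0601
```

View pics/w27.png

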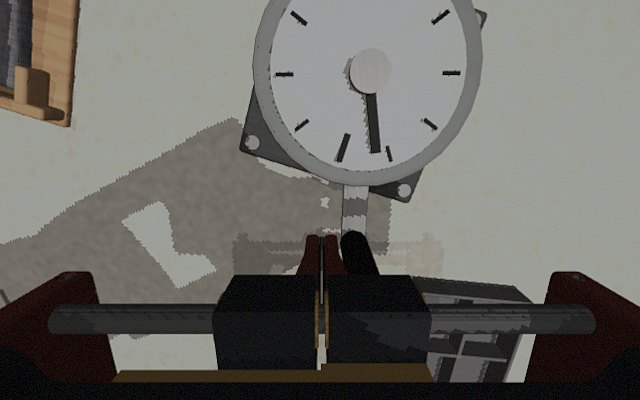

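```bash
python3 -m crank '[[[0,0.0023,0.0004],[-0.02,0,0],0],[[0,0.0023,0.0004],[-0.02,0,0],0],[[0,0.0023,0.0004],[-0.02,0,0],0],[[0,0.0023,0.0004],[-0.02,0,0],0],[[0,0,0],[0,0,0],0],[[0,0,0],[0,0,0],0],[[0,0,0],[0,0,0],0],[[0,0,0],[0,0,0],0]]'; python3 g.py $(python3 lev.py 0.77 22.5) 1
python3 - <<'E'
from meas import *
o,d=snap('wrist','w28.png')
E
```

```text
t: 43.12
ee_pos: [531.7, -355.5, 56.7]
orientation: [1.952, 0.481, -1.952]
ft_force: [-2.0, 3.4, 3.5]
width: 0.5
now [ 531.7 -355.5   56.7] psi -62.33 w 0.5 F [-2.   3.4  3.5] t 43.12
1 rows: [[-0.0003,-0.0021,0.0000],[0.0096,0.0000,0.0001]]  |s|=2.1 turn=0.0096
```

View pics/w28.png

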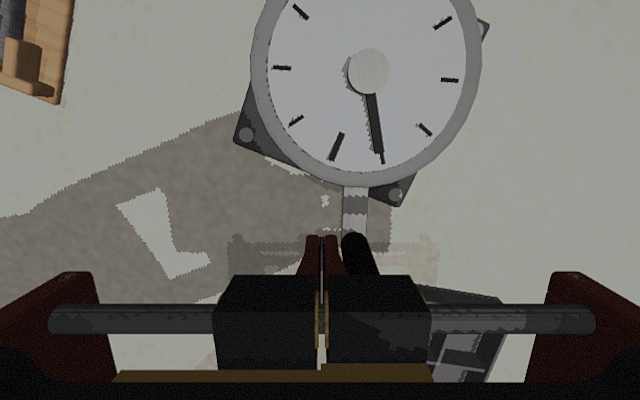

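```bash
python3 -m crank '[[[0,0.0015,0.0002],[-0.014,0,0],0],[[0,0.0015,0.0002],[-0.014,0,0],0],[[0,0,0],[0,0,0],0],[[0,0,0],[0,0,0],0],[[0,0,0],[0,0,0],0],[[0,0,0],[0,0,0],0],[[0,0,0],[0,0,0],0],[[0,0,0],[0,0,0],0]]'; python3 g.py $(python3 lev.py 0.77 22.5) 1
```

```text
t: 43.83
ee_pos: [532.1, -357.5, 56.6]
orientation: [1.934, 0.509, -1.936]
ft_force: [-3.5, 6.5, 7.4]
width: 0.5
now [ 532.1 -357.5   56.6] psi -60.67 w 0.5 F [-3.5  6.5  7.4] t 43.83
1 rows: [[-0.0004,-0.0041,-0.0007],[0.0386,0.0006,0.0024]]  |s|=4.2 turn=0.0386
```

```bash
python3 -m crank '[[[0,0.0015,0.0002],[-0.005,0,0],0],[[0,0,0],[0,0,0],0],[[0,0,0],[0,0,0],0],[[0,0,0],[0,0,0],0],[[0,0,0],[0,0,0],0],[[0,0,0],[0,0,0],0],[[0,0,0],[0,0,0],0],[[0,0,0],[0,0,0],0]]'; python3 g.py $(python3 lev.py 0.77 22.5) 1
python3 - <<'E'
from meas import *
o,d=snap('wrist','w29.png')
cv2.imwrite('pics/w29b.png',cv2.resize(d['img'][0:220,230:500],None,fx=2.7,fy=2.7,interpolation=cv2.INTER_CUBIC))
E
```

```text
t: 44.5
ee_pos: [532.0, -357.7, 56.5]
orientation: [1.93, 0.515, -1.935]
ft_force: [-5.3, 12.6, 10.4]
width: 0.6
now [ 532.  -357.7   56.5] psi -60.38 w 0.6 F [-5.3 12.6 10.4] t 44.5
1 rows: [[-0.0005,-0.0042,-0.0009],[0.0436,0.0011,0.0049]]  |s|=4.3 turn=0.0439
```

View pics/w29b.png

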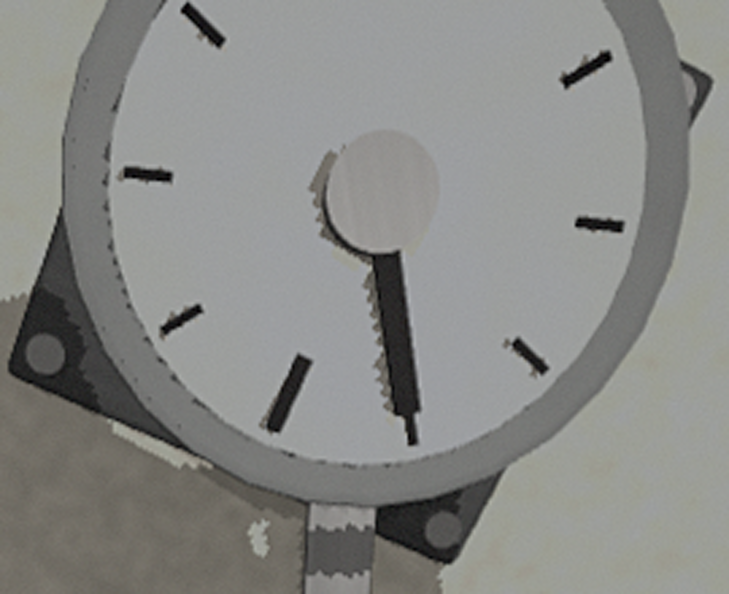

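```bash
python3 g.py 543.5 -269 57 -107 8
```

```text
now [ 532.  -357.6   56.5] psi -60.38 w 0.6 F [-5.8 12.  10.7] t 44.55
8 rows: [[-0.0000,-0.0110,-0.0033],[0.1017,0.0004,0.0005]]  |s|=11.5 turn=0.1017
```

```bash
python3 -m crank '[[[0,-0.011,-0.0033],[0.1017,0,0],0],[[0,-0.011,-0.0033],[0.1017,0,0],0],[[0,-0.011,-0.0033],[0.1017,0,0],0],[[0,-0.011,-0.0033],[0.1017,0,0],0],[[0,-0.011,-0.0033],[0.1017,0,0],0],[[0,-0.011,-0.0033],[0.1017,0,0],0],[[0,-0.011,-0.0033],[0.1017,0,0],0],[[0,-0.011,-0.0033],[0.1017,0,0],0]]'; python3 g.py 543.5 -269 57 -107 1
python3 - <<'E'
from meas import *
o,d=snap('wrist','w30.png')
E
```

```text
t: 45.22
ee_pos: [545.6, -271.2, 56.5]
orientation: [-2.06, 0.314, 2.058]
ft_force: [0.3, 0.3, -0.9]
width: 0.4
now [ 545.6 -271.2   56.5] psi -107.29 w 0.4 F [ 0.3  0.3 -0.9] t 45.22
1 rows: [[-0.0005,-0.0015,0.0027],[-0.0051,-0.0012,-0.0004]]  |s|=3.1 turn=0.0052
```

View pics/w30.png

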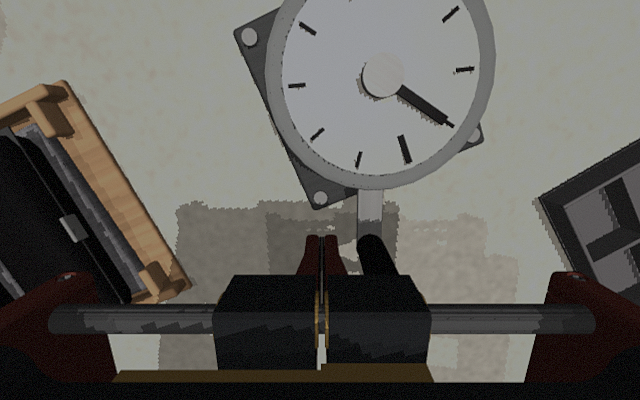

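```bash
python3 g.py 532.5 -358.5 57 -60.4 8
```

```text
now [ 546.5 -269.8   56.6] psi -107.59 w 0.4 F [ 1.6  1.8 -0.1] t 45.27
8 rows: [[-0.0001,0.0113,0.0024],[-0.1030,-0.0002,-0.0001]]  |s|=11.5 turn=0.1030
```

```bash
python3 -m crank '[[[0,0.0113,0.0024],[-0.103,0,0],0],[[0,0.0113,0.0024],[-0.103,0,0],0],[[0,0.0113,0.0024],[-0.103,0,0],0],[[0,0.0113,0.0024],[-0.103,0,0],0],[[0,0.0113,0.0024],[-0.103,0,0],0],[[0,0.0113,0.0024],[-0.103,0,0],0],[[0,0.0113,0.0024],[-0.103,0,0],0],[[0,0.0113,0.0024],[-0.103,0,0],0]]'; python3 -m crank '[[[0,0.0005,0],[0,0,0],0],[[0,0,0],[0,0,0],0],[[0,0,0],[0,0,0],0],[[0,0,0],[0,0,0],0],[[0,0,0],[0,0,0],0],[[0,0,0],[0,0,0],0],[[0,0,0],[0,0,0],0],[[0,0,0],[0,0,0],0]]'; python3 g.py 543.5 -269 57 -107 8
```

```text
t: 45.93
ee_pos: [531.1, -359.3, 56.2]
orientation: [1.921, 0.53, -1.923]
ft_force: [-7.5, 54.4, 15.1]
width: 0.5
t: 46.6
ee_pos: [529.7, -358.5, 55.3]
orientation: [1.921, 0.528, -1.929]
ft_force: [-5.7, 8.8, 3.3]
width: 0.7
now [ 529.7 -358.5   55.3] psi -59.65 w 0.7 F [-5.7  8.8  3.3] t 46.6
8 rows: [[-0.0002,-0.0111,-0.0037],[0.1033,0.0006,0.0007]]  |s|=11.7 turn=0.1033
```

```bash
python3 -m crank '[[[0,-0.0111,-0.0037],[0.1033,0,0],0],[[0,-0.0111,-0.0037],[0.1033,0,0],0],[[0,-0.0111,-0.0037],[0.1033,0,0],0],[[0,-0.0111,-0.0037],[0.1033,0,0],0],[[0,-0.0111,-0.0037],[0.1033,0,0],0],[[0,-0.0111,-0.0037],[0.1033,0,0],0],[[0,-0.0111,-0.0037],[0.1033,0,0],0],[[0,-0.0111,-0.0037],[0.1033,0,0],0]]'
python3 - <<'E'
from meas import *
vision.get_image('top');vision.get_image('top')
o,d=snap('wrist','w31.png')
E
python3 g.py 532.5 -354 57 -63 8;python3 g.py 532.2 -358.5 57 -60.4 8
```

```text
t: 47.27
ee_pos: [546.6, -270.9, 56.4]
orientation: [-2.06, 0.314, 2.058]
ft_force: [0.2, 0.5, -0.4]
width: 0.5
now [ 546.9 -271.    56.6] psi -106.84 w 0.8 F [-0.3 -0.1 -0.3] t 47.42
8 rows: [[-0.0000,0.0105,0.0023],[-0.0956,-0.0001,-0.0001]]  |s|=10.8 turn=0.0956
now [ 546.9 -271.    56.6] psi -106.84 w 0.8 F [-0.3 -0.1 -0.3] t 47.42
8 rows: [[-0.0000,0.0111,0.0026],[-0.1013,-0.0001,-0.0001]]  |s|=11.4 turn=0.1013
```

View pics/w31.png

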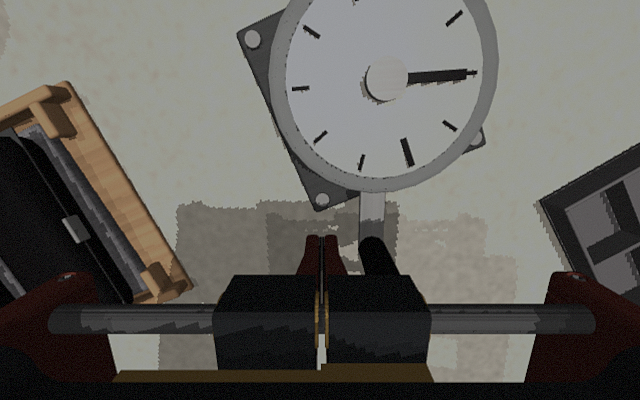

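The pointer stands exactly two ticks on, at (475,73), and the lever is back. For the third stroke I ease off near the stop.

```bash
python3 -m crank '[[[0,0.0105,0.0023],[-0.0956,0,0],0],[[0,0.0105,0.0023],[-0.0956,0,0],0],[[0,0.0105,0.0023],[-0.0956,0,0],0],[[0,0.0105,0.0023],[-0.0956,0,0],0],[[0,0.0105,0.0023],[-0.0956,0,0],0],[[0,0.0105,0.0023],[-0.0956,0,0],0],[[0,0.0105,0.0023],[-0.0956,0,0],0],[[0,0.0105,0.0023],[-0.0956,0,0],0]]'; python3 -m crank '[[[0,0.0025,0.0002],[-0.015,0,0],0],[[0,0.0015,0.0002],[-0.015,0,0],0],[[0,0.0015,0.0002],[-0.015,0,0],0],[[0,0.001,0],[0,0,0],0],[[0,0,0],[0,0,0],0],[[0,0,0],[0,0,0],0],[[0,0,0],[0,0,0],0],[[0,0,0],[0,0,0],0]]'; python3 g.py 543.5 -269 57 -107 8
python3 - <<'E'
from meas import *
o,d=snap('wrist','w32.png')
cv2.imwrite('pics/w32b.png',cv2.resize(d['img'][0:220,230:500],None,fx=2.7,fy=2.7,interpolation=cv2.INTER_CUBIC))
E
```

```text
t: 48.08
ee_pos: [530.7, -354.2, 56.6]
orientation: [1.958, 0.474, -1.957]
ft_force: [0.8, 4.6, 0.4]
width: 0.2
t: 48.75
ee_pos: [531.4, -357.7, 56.3]
orientation: [1.933, 0.509, -1.94]
ft_force: [-7.2, 6.4, 5.6]
width: 0.1
now [ 531.4 -357.7   56.3] psi -60.77 w 0.1 F [-7.2  6.4  5.6] t 48.75
8 rows: [[-0.0001,-0.0110,-0.0033],[0.1009,0.0005,0.0004]]  |s|=11.5 turn=0.1009
```

View pics/w32b.png

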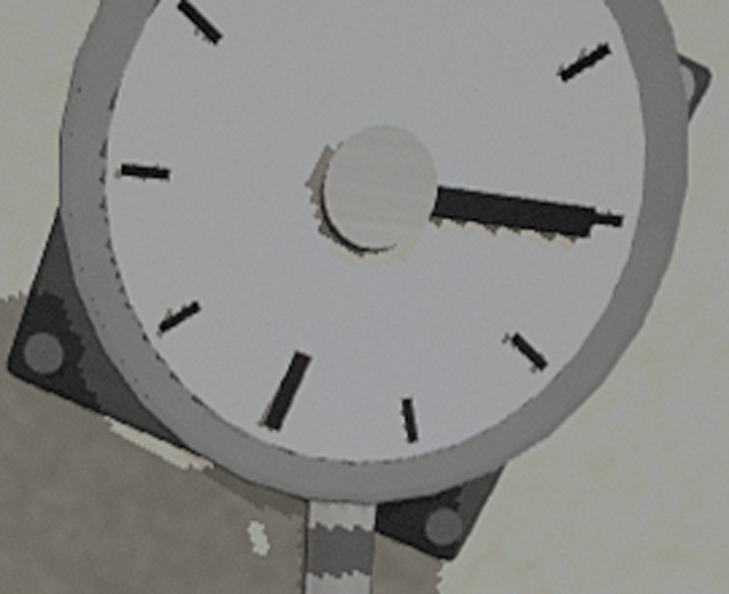

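The pointer now covers the third tick from zero. I back off, then move clear upward.

```bash
python3 -m crank '[[[0,-0.011,-0.0033],[0.101,0,0],0],[[0,-0.011,-0.0033],[0.101,0,0],0],[[0,-0.011,-0.0033],[0.101,0,0],0],[[0,-0.011,-0.0033],[0.101,0,0],0],[[0,-0.011,-0.0033],[0.101,0,0],0],[[0,-0.011,-0.0033],[0.101,0,0],0],[[0,-0.011,-0.0033],[0.101,0,0],0],[[0,-0.012,-0.0033],[0.101,0,0],0]]'; python3 -m crank '[[[0,-0.005,0],[0,0,0],0],[[-0.02,0,0.003],[0,0,0],0],[[-0.03,0,0.005],[0,0,0],0],[[-0.03,0,0.015],[0,0,0],0],[[-0.03,0,0.025],[0,0,0],0],[[-0.03,0,0.025],[0,0,0],0],[[0,0,0.015],[0,0,0],0],[[0,0,0],[0,0,0],0]]'
python3 - <<'E'
from meas import *
vision.get_image('top');o,d=snap('wrist','w33.png')
o,d=snap('top','t33.png');c=cam(o,d)
for r in rects(d,black(d['img']),300,52,c): print('top',r)
cv2.imwrite('pics/t33b.png',cv2.resize(d['img'][90:330,200:500],None,fx=2.5,fy=2.5,interpolation=cv2.INTER_CUBIC))
E
python3 g.py 420 -250 200 -107 8
```

```text
t: 49.47
ee_pos: [545.9, -269.4, 56.7]
orientation: [-2.059, 0.315, 2.058]
ft_force: [0.4, 0.5, -1.1]
width: 0.4
t: 50.13
ee_pos: [461.5, -239.0, 198.4]
orientation: [-2.065, 0.308, 2.061]
ft_force: [-0.4, -0.9, -1.7]
width: 0.7
top (array([412., 372.]), 199.7, -218.4, 142.4, 40.6, -19.0)
top (array([507., 302.]), 362.3, -437.3, 108.5, 64.2, -12.9)
top (array([432., 239.]), 516.1, -259.1, 164.0, 100.8, -26.2)
top (array([280., 202.]), 582.8, 95.3, 137.7, 49.2, 5.9)
top (array([435., 195.]), 606.4, -271.2, 107.9, 37.9, 17.1)
top (array([319., 199.]), 590.5, 1.8, 137.7, 48.1, 5.7)
top (array([358., 196.]), 599.0, -90.6, 137.0, 50.2, 6.5)
top (array([320.,  10.]), 1066.0, 10.5, 1592.7, 33.0, 90.0)
now [ 463.8 -239.5  196.4] psi -107.0 w 0.6 F [0.5 0.5 0.1] t 50.28
8 rows: [[-0.0005,0.0029,0.0049],[-0.0000,-0.0001,-0.0000]]  |s|=5.6 turn=0.0001
```

View pics/w33.png

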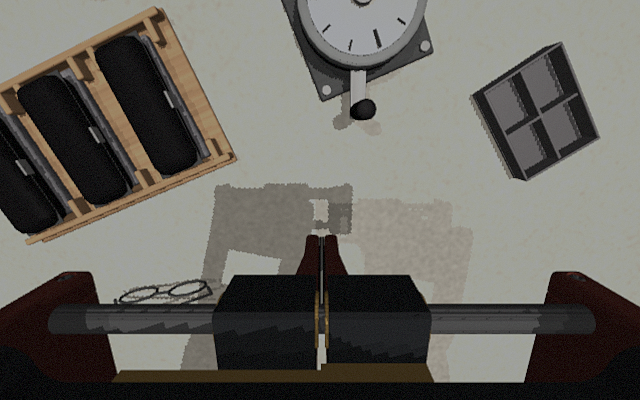

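View pics/t33b.png

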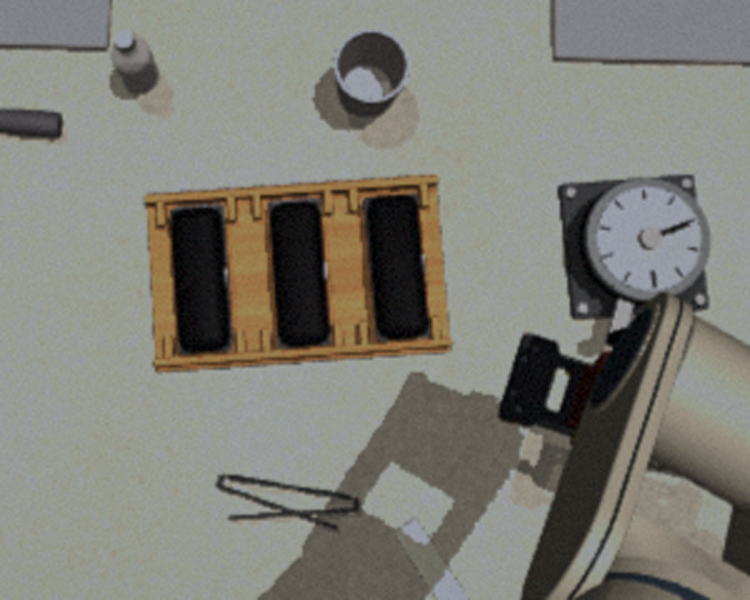

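```bash
python3 -c "
from workcell import workorder; print(workorder.close_job())"
```

```text
the job is handed in; nothing more can be done
None
```

I laid one grey liner in each of the three bays and set all three black cases on them. Only then did I pull the counter's lever three full strokes, letting it come back each time. The job is handed in at about 50 s of the 208 s allowed.

- **Cases:** In the last top view the case centres were roughly 3–7 mm short of my estimated bay centres along the bay and within about 2 mm across it. They were within about 1° of the bays' direction. The wrist camera, looking at each case just after placing, put them about 1–4 mm short. The two cameras differ by 2–4 mm; both are inside the 12 mm limit.
- **Liners:** The left-bay liner measured about 4 mm off centre each way from above. I only judged the other two by eye, and both lay flat between the lugs.
- **Dial and lever:** The pointer was on the third tick from zero, and the lever stood at its rest position by eye.
- **Bystanders:** I saw no sign that the spectacles, spray bottle or pot had moved.

Two things did not go as expected. The third case met resistance about 2 mm higher than I reckoned, with about 17 N. In the later pictures it lies flat with the liner showing along its side, so I left it. The second lever stroke hit the end stop at about 55 N at the wrist, so I slowed the end of the third.

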